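# Load the control board and lock the treadle clamp

### The arm

A 6-joint arm with a two-finger parallel gripper is mounted at the origin on the work surface. World frame = base frame: x ahead of the robot, y to its left, z up, the work surface at z = 0. Lengths are in m, angles in rad, forces in N, time in s.
With the tool pointing down it reaches from about 0.35 to 0.975 m from the base axis. Payload 4.9 kg.
Tool frame: the origin (TCP) lies midway between the tips of the shut fingers; the grasp point (between the pads) lies 19 mm behind it; z points along the fingers, y is the direction in which the jaws open and shut (so a half turn about z gives the same grasp; the last joint's range is limited). The gripper opens to 85 mm and grips with 20 to 120 N. Pads are 22 mm wide; open, the fingers measure 114 mm over their backs; the gripper's body (76 mm by 85 mm) begins 54 mm behind the grasp point. The pads swing forward as they close: fully open they stand 13 mm farther back than shut.
Start: joints at [1.183, 0.053, 1.613, -0, 1.476, -0.119], TCP at [0.166, 0.603, 0.202] pointing down, gripper open.
Joint ranges: [-3.01, 3.01], [-1.01, 2.22], [0.06, 2.58], [-1.02, 4.17], [0.09, 2.62], [-3.14, 3.14]. Speed limits (rad/s): [2.57, 2.57, 3.14, 3.14, 3.14, 3.14].

### API

Orientations are given as a unit quaternion [w, x, y, z].
In Python, from bench import monitor, snapshot, order, nets gives the robot as it stands.
- The arm moves only by the tool servo_tool, never from a script. Its arguments are lists of equal length, an entry for each row: "travel": the shift along the tool's x, y, z in mm, a list of three; "rot": the turn, a rotation vector about the tool's x, y, z in rad, a list of three; "grip": the opening, from 0 (shut) to 1 (fully open). A call has 1 to 5 rows; each row is the pose to reach, as a shift and turn from the pose commanded when the call began, along the tool's axes at that moment; what a row does not reach only later rows make up. A row lasts 1/10 s, in which the tool goes at most 50 mm and 8.59 degrees, less where a joint would pass 70% of its speed; a pose out of reach is approached as far as the arm can. A call with a gripper value outside its range is refused whole. The fingers move at their own pace and stop on an object; "newtons" is the grip in N (left out, the last holds). Time passes only in rows, so rows that repeat a pose let the fingers close. It gives the time, the measured TCP pose, the force and the opening at its end, in the units of the state.
- monitor.sense(): the state, without advancing time (a new reading comes with each control period).
- snapshot(name): name is "side" or "top"; returns a dict with "img" (480x640x3 uint8, blue, green, red), "mtx" (3x3 intrinsics, pixels), "pose" (4x4, takes a point from camera to world coordinates). Camera axes: x right, y down, z forward; pixel columns grow to the right and rows downward; lengths in m; the calibration is good to about 2 mm. A picture is of the moment at which its call begins. There is no depth.
- order.close_job(): hands the job in, once; it reports no verdict.
Trained networks look in a picture, given as the dict that the camera call returned (one of the last four; its "shot" number tells which), for a name from the list of things; names that differ only in an ending like _2 or _b are one class to them, and where a whole thing is asked for, a point or a joint stands for the part that bears it (a point fixed in the world has none). Each returns a list of dicts, best first, with "p" (0 to 1); they miss things now and then, are a little off and sometimes report something else, mostly with a low value. They report only what shows in the picture. A call takes as long as a camera call. They do not tell look-alikes from the thing itself.
- nets.recognise(thing, picture): "pixel" ([column, row] in pixels, amid what is visible of it).
- nets.trace(thing, picture): "pixels" (480x640 bool, what is visible of it) and "pixel" ([column, row] in pixels, amid what is visible of it).
- nets.place_of(thing, picture): "pixel" ([column, row] in pixels: a listed point, or the origin of a listed thing).
The state is a dict: "t": time; "joint_pos": joint angles; "qvel": joint speeds; "joint_efforts": joint torques, N m; "tool_pos": TCP position; "tool_rot": TCP orientation; "contact_force": force on the tool from outside, world axes, zero at the start; "ft_torque": the same for the moment, N m; "finger_gap": finger opening in m.
Only numpy, scipy, OpenCV 4.12 (cv2) and the standard library are available. Lean on these libraries where they do the work, as an engineer would, in place of code of your own. Each camera call takes 0.05 s, during which the arm holds its last target.

### The job

Put the boiler control board into the pocket of the clamp bed, flat between the rims with its long side along the bed (either way round), and let go of it. Then reach in under the hood and press the pedal all the way down to its stop, so that it stays down by itself and the clamp foot holds the board; press it steadily and feel for the stop, do not stamp or lean hard on it (40 N would bend it). Leave the solder reel, multimeter and screwdriver where they are.

Things in the scene. Friction and masses are not known exactly. Their poses are not given: they have to be found in the camera images.
- board_center (a point): Centre of the heat sink on the loose control board (0.30 kg): green board 130 (x) x 80 (y) x 4 mm with a finned aluminium heat sink 70 (x) x 30 (y) x 45 mm high in its middle, gripped across the 30 mm. 26.5 mm above the board's underside, 22.5 mm below the sink's top. x along the board, y across, z up. Beside the sink the board carries flimsy parts up to 18 mm high.
- bed_floor (a point): Centre of the pocket floor of the clamp bed, a fixed aluminium block 200 x 120 mm; floor 30 mm above the table. The pocket is 138 (x) x 88 (y) mm between steel rims 8 mm high: 4 mm play each way. x along the bed to the clamp arm, y across, z up. The arm is hinged at x 98, z 20 mm; up until the pedal is pressed (top 85 mm above the floor), then its foot lands at x 52 mm.
- foot: Sprung rubber foot of the clamp arm, 18 mm across; origin at the centre of its end face, z along it towards the arm. It presses on the board with about 1.4 N when the pedal is down.
- hood_edge (a point): Middle of the lower front edge of the hood's roof (steel grille), 153 mm above the table; x level, into the hood, z up. Hood open at the front only, 138 wide inside. Press the pedal 20 mm inside this edge, mid-width, from the front, tool tilted some 45 degrees. Its height is set differently each time: there its top is 64 to 88 mm above the table when up, 24 mm lower when down: feel for it.
- pedal (a joint): Pedal angle: 0 up (as found), 0.20 rad on its rigid stop. It resists 12 to 14 N; past about 0.16 rad it goes over centre and snaps to the stop, where it stays by itself. Let go earlier, it springs back up. More than 40 N on it counts as stamping. The pedal: ribbed aluminium plate 136 x 90 x 8 mm, hinged at the back of the hood, rising 0.20 rad to its free front edge when up, level when down.
- reel_spot (a point): Steel solder reel, 64 mm diameter, 50 mm high, standing behind the work; point on its axis 17 mm above the table. Leave it.
- multimeter_spot (a point): Black multimeter 150 x 75 x 34 mm lying at the right; its centre. Leave it.
- screwdriver_spot (a point): Screwdriver lying at the left; point 17 mm above its underside. Leave it.
Not all that is in view belongs to the job. What is shaped like the part that bears board_center but pink or red is not meant.

How it is judged:
On the way, in this order (a step that is already met when the one before it is completed fails the run):
1. the board lies flat in the pocket and has been let go, the pedal still up (horizontal distance between board_center and bed_floor below 0.008 m and z of board_center in the frame of bed_floor below 0.0295 m and angle between the x axis of board_center and the x axis of bed_floor, either way round below 0.12 rad and angle between board_center's own z axis and vertical below 0.05 rad and contact force between the fingers and board below 0.1 N and value of joint pedal below 0.03 rad), for 0.2 s.
2. the pedal is down on its stop (value of joint pedal above 0.19 rad), for 0.2 s.
At the end, for the whole second after the job is handed in: Pedal down by itself on its stop (over 0.19 of 0.20 rad); board still and flat in the pocket (within 8 mm of its centre and 3 mm of its floor, 0.12 rad of the bed's direction either way round, tilt under 0.05 rad), the clamp foot pressing on it (over 0.5 N) (value of joint pedal above 0.19 rad and contact force between foot and board above 0.5 N and horizontal distance between board_center and bed_floor below 0.008 m and z of board_center in the frame of bed_floor below 0.0295 m and angle between the x axis of board_center and the x axis of bed_floor, either way round below 0.12 rad and angle between board_center's own z axis and vertical below 0.05 rad and linear speed of board below 0.02 m/s); the robot touches nothing.
It fails at once if the pedal is pushed with more than 40 N (contact force between any of the fingers, the arm and pedal above 40 N).
It fails at once if the reel, the multimeter or the screwdriver is shifted by more than 40 mm (distance of any of reel_spot, multimeter_spot, screwdriver_spot from where it was at the start of the episode above 0.04 m).
It also fails if it takes over 54 s, if anything falls off the work surface, if the arm or the gripper's body presses on something with over 40 N, if the wrist force passes 120 N, or if a joint passes its speed limit or range.

## Working session

There is one attempt and no reset: what is moved stays moved. The work goes in short steps, Python scripts to look and compute and a tool call to move; the robot and the scene stay as the last step left them, time stands still between calls to the robot, and variables do not carry over. Pictures are saved under pics/ and viewed, and the job is handed in when it is done.

Besides the shell and the picture viewer there is one more tool, called after "Request:" as name(argument=value, ...), one argument or row to a line, values as JSON. servo_tool: Moves the arm, as the interface text tells. Its arguments: {"type":"object","properties":{"travel":{"type":"array","items":{"type":"array","items":{"type":"number"}}},"rot":{"type":"array","items":{"type":"array","items":{"type":"number"}}},"grip":{"type":"array","items":{"type":"number"}},"newtons":{"type":"number"}},"required":["travel","rot","grip"]}

```bash
ls; mkdir -p pics; python3 - <<'E'
from bench import monitor, snapshot, order, nets
import cv2,numpy as np
print(monitor.sense())
for n in ["side","top"]:
    s=snapshot(n); cv2.imwrite(f"pics/{n}0.png",s["img"]); print(n,s["shot"],s["mtx"].tolist(),np.round(s["pose"],4).tolist())
    for th in ["board_center","bed_floor","hood_edge","foot","pedal","reel_spot","multimeter_spot","screwdriver_spot"]:
        try: print(th,[(np.round(d["pixel"],1).tolist(),round(d["p"],2)) for d in nets.place_of(th,s)][:4])
        except Exception as e: print(th,e)
E
```

```text
pics
{'t': 0.0, 'joint_pos': array([ 1.18299385e+00,  5.33700965e-02,  1.61430749e+00, -2.74443275e-05,
        1.47601241e+00, -1.19013116e-01]), 'qvel': array([ 6.76720670e-05, -5.05852818e-05,  7.03352145e-04, -1.63208661e-03,
        1.72981756e-03, -1.23666283e-04]), 'joint_efforts': array([-6.26243855e-04, -3.93680012e+01, -3.70179248e+01, -1.15987314e-04,
        7.08090258e-03,  2.49888609e-05]), 'tool_pos': array([0.16572886, 0.60190604, 0.20054683]), 'tool_rot': array([-2.49683262e-04,  1.33989098e-01,  9.90982251e-01, -1.01860410e-03]), 'contact_force': array([-0.40455434, -0.68839281, -0.14026245]), 'ft_torque': array([ 0.0372888 , -0.04292854,  0.04590024]), 'finger_gap': 0.08529162390082037}
side 1 [[457.3630336607824, 0.0, 317.16186252921227], [0.0, 457.3630336607824, 238.8414129940337], [0.0, 0.0, 1.0]] [[0.9195, -0.2594, 0.2953, 0.2262], [-0.393, -0.6062, 0.6914, -0.8056], [-0.0003, -0.7518, -0.6594, 0.8819], [0.0, 0.0, 0.0, 1.0]]
board_center [([309.8, 263.3], 0.77), ([245.3, 286.0], 0.72), ([286.9, 343.2], 0.57)]
bed_floor [([396.0, 322.0], 0.87)]
hood_edge [([280.
[... 172 characters left out ...]
er_spot [([382.6, 414.4], 0.87)]
screwdriver_spot [([265.8, 184.8], 0.54)]
top 2 [[566.4307079857022, 0.0, 313.92441926055415], [0.0, 566.4307079857022, 242.09464185340386], [0.0, 0.0, 1.0]] [[-0.0062, -0.9923, 0.1238, 0.4096], [-1.0, 0.0064, 0.0008, 0.012], [-0.0016, -0.1238, -0.9923, 1.5324], [0.0, 0.0, 0.0, 1.0]]
board_center [([320.1, 325.2], 0.76), ([318.4, 257.5], 0.73)]
bed_floor [([410.4, 215.2], 0.56)]
hood_edge [([226.1, 251.6], 0.97)]
foot [([419.7, 183.8], 0.53)]
pedal it knows: bed_floor, board_center, foot, hood_edge, multimeter_spot, reel_spot, screwdriver_spot
reel_spot [([332.6, 183.9], 0.73)]
multimeter_spot [([483.7, 270.9], 0.78)]
screwdriver_spot [([164.3, 257.5], 0.89)]
```

View pics/side0.png

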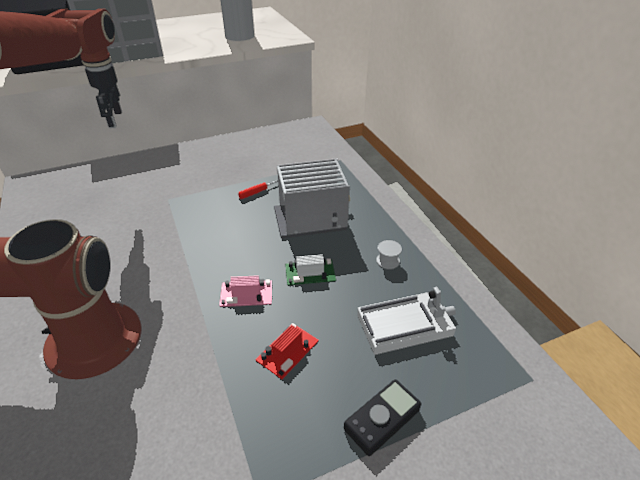

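View pics/top0.png

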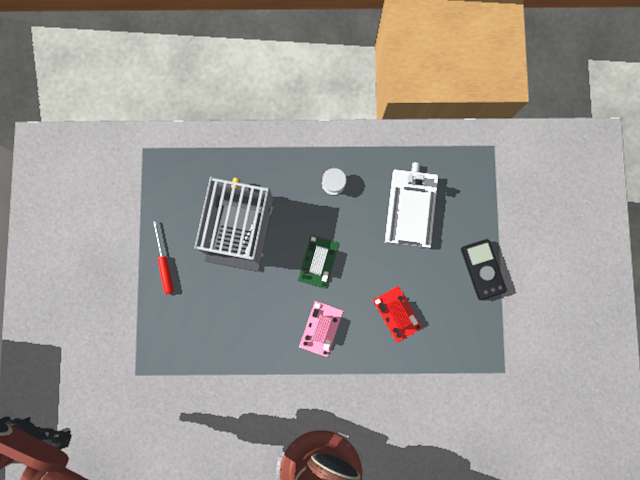

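```bash
cat > h.py <<'E'
import numpy as np,cv2
from scipy.spatial.transform import Rotation as R
def ray(s,px):
    K=s["mtx"];P=np.array(s["pose"]);d=P[:3,:3]@np.linalg.solve(K,[px[0],px[1],1.]);return P[:3,3],d/np.linalg.norm(d)
def atz(s,px,z):
    o,d=ray(s,px);return o+d*(z-o[2])/d[2]
def tri(s1,p1,s2,p2):
    A=np.zeros((3,3));b=np.zeros(3);L=[]
    for s,p in((s1,p1),(s2,p2)):
        o,d=ray(s,p);M=np.eye(3)-np.outer(d,d);A+=M;b+=M@o;L.append((M,o))
    x=np.linalg.solve(A,b);return x,[np.linalg.norm(M@(x-o)) for M,o in L]
def proj(s,X):
    P=np.array(s["pose"]);c=P[:3,:3].T@(np.asarray(X)-P[:3,3]);u=s["mtx"]@c;return u[:2]/u[2]
E
python3 - <<'E'
from bench import snapshot,nets
from h import *
import pickle
a=snapshot("side");b=snapshot("top")
pickle.dump((a,b),open("s.pkl","wb"))
def crop(s,x0,y0,x1,y1,f,n): cv2.imwrite("pics/"+n,cv2.resize(s["img"][y0:y1,x0:x1],None,fx=f,fy=f,interpolation=cv2.INTER_CUBIC))
crop(b,290,225,350,295,8,"tb.png");crop(b,375,150,455,260,5,"tbed.png");crop(b,185,165,285,280,5,"thood.png");crop(a,265,145,365,255,5,"shood.png");crop(a,345,280,465,370,6,"sbed.png")
print("board",tri(a,(309.8,263.3),b,(318.4,257.5)))
print("bed",tri(a,(396,322),b,(410.4,215.2)), atz(a,(396,322),.03),atz(b,(410.4,215.2),.03))
print("hood",tri(a,(280.2,181.7),b,(226.1,251.6)),atz(b,(226.1,251.6),.153))
print("foot",tri(a,(429.7,292.9),b,(419.7,183.8)))
print("reel",atz(b,(332.6,183.9),.017),"mm",atz(b,(483.7,270.9),.017),"sd",atz(b,(164.3,257.5),.017))
E
```

```text
board (array([0.55285105, 0.00231392, 0.03185372]), [np.float64(0.0026859826100355958), np.float64(0.0026859826100356)])
bed (array([ 0.66921375, -0.24824935,  0.01721962]), [np.float64(0.0013103903248129207), np.float64(0.0013103903248127523)]) [ 0.66135827 -0.25618775  0.03      ] [ 0.66824441 -0.24658865  0.03      ]
hood (array([0.55742803, 0.22971863, 0.14885802]), [np.float64(0.002727897769115646), np.float64(0.002727897769115756)]) [0.55962471 0.2283862  0.153     ]
foot (array([ 0.73779143, -0.2604344 ,  0.10197886]), [np.float64(7.108768651560586e-05), np.float64(7.108768651540788e-05)])
reel [ 0.75850359 -0.03878313  0.017     ] mm [ 0.51802268 -0.44092867  0.017     ] sd [0.55952341 0.41567815 0.017     ]
```

View pics/tb.png

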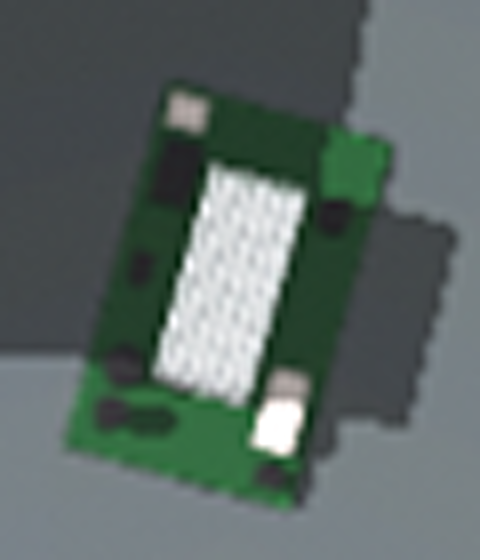

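View pics/tbed.png

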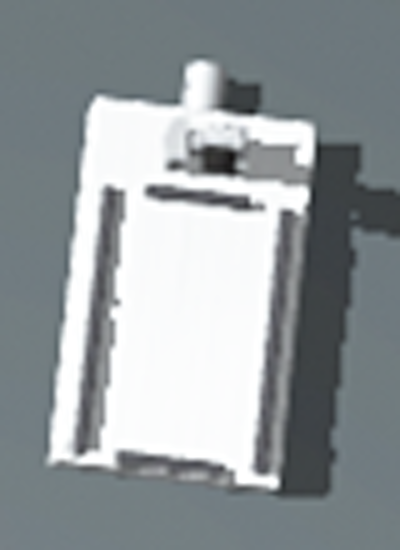

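View pics/thood.png

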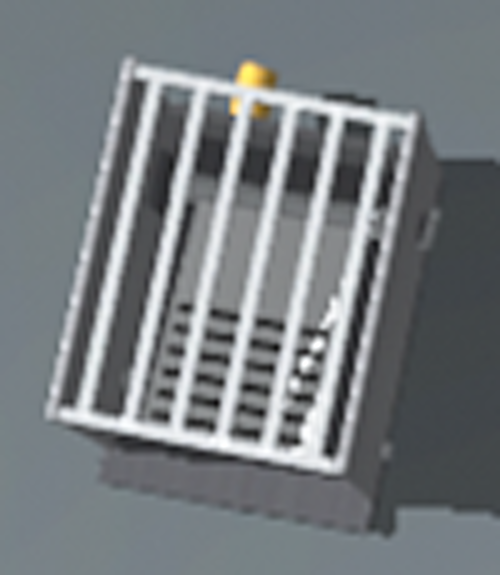

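View pics/shood.png

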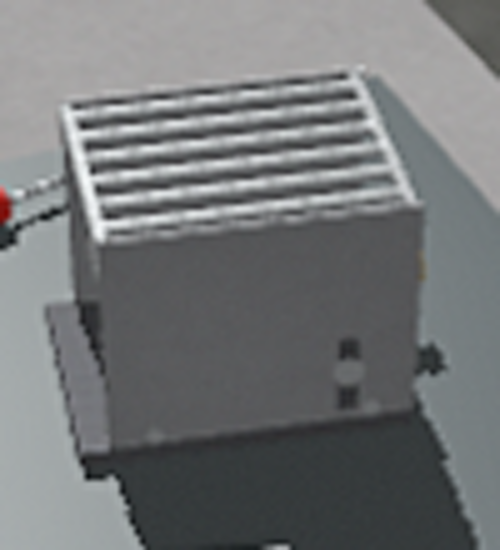

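View pics/sbed.png

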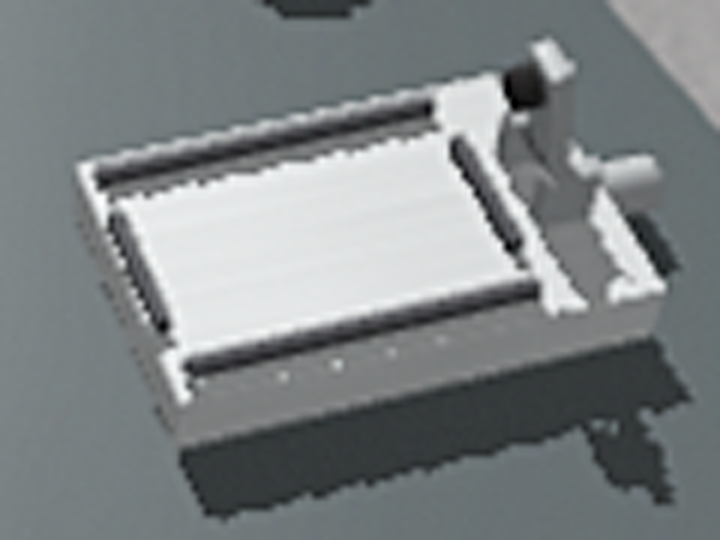

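```bash
cat > fit.py <<'E'
from h import *
import pickle
from scipy.optimize import least_squares
a,b=pickle.load(open("s.pkl","rb"))
def fit(s,model,px,x0):
    model=np.array(model,float);px=np.array(px,float)
    def W(p):
        c,sn=np.cos(p[2]),np.sin(p[2]);return np.c_[p[0]+c*model[:,0]-sn*model[:,1],p[1]+sn*model[:,0]+c*model[:,1],model[:,2]]
    f=lambda p:np.concatenate([proj(s,w)-q for w,q in zip(W(p),px)])
    r=least_squares(f,x0,x_scale=[.01,.01,.1],loss="soft_l1");return r.x,f(r.x).reshape(-1,2)
def boxc(x0,x1,y0,y1,z): return [(x1,y1,z),(x1,y0,z),(x0,y0,z),(x0,y1,z)]
# order: far-left, far-right, near-right, near-left (x up image, y left)
c8=lambda l:[(290+u/8-.5+.5/8,225+v/8-.5+.5/8) for u,v in l]
c5=lambda l,o:[(o[0]+u/5-.4,o[1]+v/5-.4) for u,v in l]
bp,r=fit(b,boxc(-.035,.035,-.015,.015,.049)+boxc(-.065,.065,-.04,.04,.004),c8([(208,165),(308,190),(245,405),(155,375),(165,80),(392,140),(300,510),(65,450)]),[.55,0,-.3])
print("board",bp);print(np.round(r,1).tolist())
h,r=fit(b,boxc(0,.17,-.07,.07,.155)[:0]+[(0,.073,.157),(0,-.073,.157)],c5([(52,410),(342,468)],(185,165)),[.56,.23,-.2])
print("hood",h,r.tolist())
# bed block corners
from itertools import product
bed,r=fit(b,boxc(-.1+.02,.1+.02,-.06,.06,.03),c5([(95,97),(315,125),(280,490),(50,465)],(375,150)),[.66,-.25,-.1])
print("bed if block offset .02",bed);print(np.round(r,1).tolist())
# rims inner: left rim inner edge top
E
python3 fit.py
python3 - <<'E'
exec(open("fit.py").read().split("bp,r=")[0])
c6=lambda l:[(345+u/6-.4,280+v/6-.4) for u,v in l]
# top cam: block corners at z .03
for p in c5([(95,97),(315,125),(280,490),(50,465)],(375,150)): print("block",np.round(atz(b,p,.03),4))
for p in c6([(82,168),(180,408),(660,290),(500,75)]): print("block side",np.round(atz(a,p,.03),4))
for p in c6([(195,375),(540,292)]): print("rim side cam, near(right) rim outer base",np.round(atz(a,p,.03),4))
E
```

```text
board [ 0.54755452  0.00191216 -0.26361108]
[[0.6, 0.4], [-0.9, 0.2], [0.3, -1.0], [0.5, -0.2], [-0.1, 0.1], [-0.0, 0.0], [-0.6, 0.1], [0.1, 0.1]]
hood [ 0.55728098  0.2329612  -0.20412853] [[-0.18589469332383146, -0.041709341981601256], [0.18533753178252255, 0.03914791768386294]]
bed if block offset .02 [ 0.66764072 -0.24785077 -0.13173746]
[[-0.1, 0.4], [-0.1, 0.2], [-0.5, -0.1], [0.8, -0.6]]
block [ 0.7957 -0.2044  0.03  ]
block [ 0.7794 -0.3234  0.03  ]
block [ 0.5802 -0.2981  0.03  ]
block [ 0.5945 -0.1756  0.03  ]
block side [ 0.6    -0.1825  0.03  ]
block side [ 0.581  -0.2996  0.03  ]
block side [ 0.7771 -0.3244  0.03  ]
block side [ 0.7825 -0.2061  0.03  ]
rim side cam, near(right) rim outer base [ 0.5933 -0.2888  0.03  ]
rim side cam, near(right) rim outer base [ 0.734 -0.307  0.03 ]
```

```bash
cat > ov.py <<'E'
from h import *
def overlay(s,segs,box,f,n):
    x0,y0,x1,y1=box
    im=cv2.resize(s["img"][y0:y1,x0:x1],None,fx=f,fy=f,interpolation=cv2.INTER_CUBIC)
    for A,B,c in segs:
        q=[tuple(int(round(v)) for v in ((proj(s,X)-[x0,y0]+.5)*f-.5)) for X in (A,B)]
        cv2.line(im,q[0],q[1],c,1,cv2.LINE_AA)
    cv2.imwrite(n,im)
def rect(p,x0,x1,y0,y1,z,c):
    cs,sn=np.cos(p[2]),np.sin(p[2])
    P=[np.array([p[0]+cs*x-sn*y,p[1]+sn*x+cs*y,z]) for x,y in((x0,y0),(x1,y0),(x1,y1),(x0,y1))]
    return [(P[i],P[(i+1)%4],c) for i in range(4)]
E
python3 - <<'E'
from ov import *; import pickle
a,b=pickle.load(open("s.pkl","rb"))
p=[.6676,-.2479,-.132]
S=rect(p,-.069,.069,-.044,.044,.03,(0,0,255))+rect(p,-.069,.069,-.044,.044,.038,(0,160,0))+rect(p,-.08,.12,-.06,.06,.03,(255,0,0))
overlay(b,S,(375,150,455,260),7,"pics/o1.png");overlay(a,S,(345,280,465,370),6,"pics/o2.png")
h=[.557,.233,-.204]
S=rect(h,0,.17,-.069,.069,.153,(0,0,255))+rect(h,-.0,.02,-.068,.068,.08,(0,200,0))
overlay(b,S,(185,165,285,280),5,"pics/o3.png")
E
```

```text
(no output)
```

View pics/o1.png

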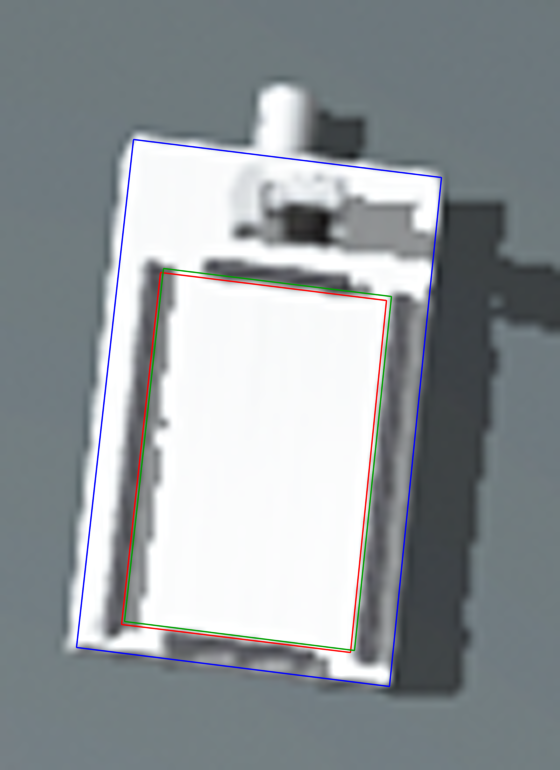

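View pics/o2.png

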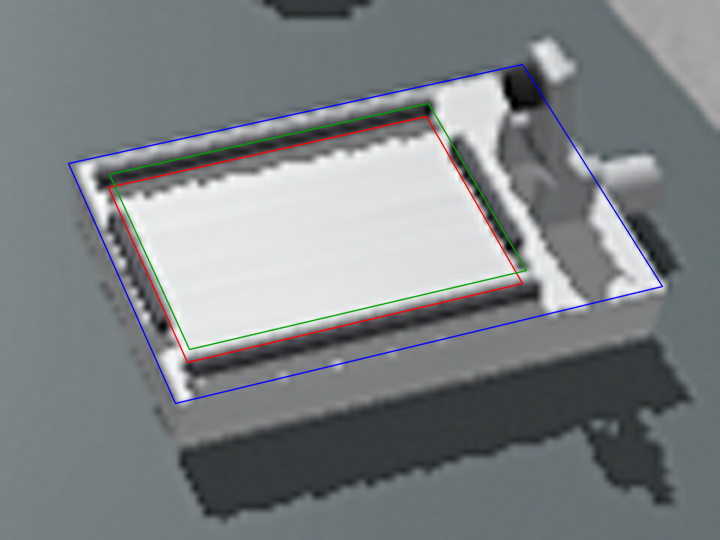

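View pics/o3.png

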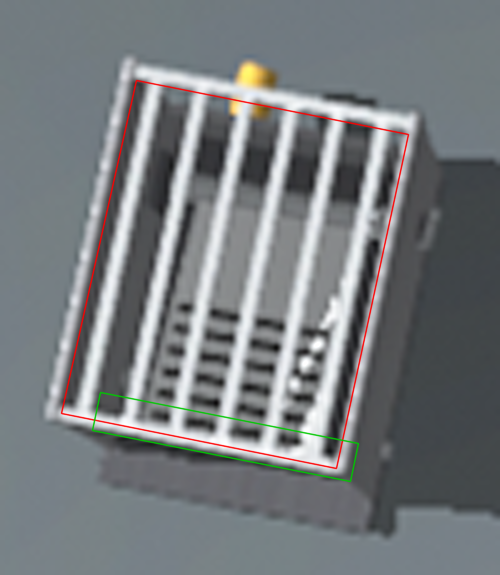

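```bash
python3 - <<'E'
from ov import *; import pickle
a,b=pickle.load(open("s.pkl","rb"))
c=lambda u,v,o:(o[0]+u/5-.4,o[1]+v/5-.4)
T=(185,165);S=(265,145)
print(tri(a,c(45,308,S),b,c(100,480,T)))   # left front corner
print(tri(a,c(45,308,S),b,c(100,455,T)))   
print(tri(a,c(83,458,S),b,c(365,528,T)))
print("hood edge side corners",tri(a,c(103,240,S),b,c(342,468,T)),tri(a,c(65,107,S),b,c(52,410,T)))
def crop(s,x0,y0,x1,y1,f,n): cv2.imwrite("pics/"+n,cv2.convertScaleAbs(cv2.resize(s["img"][y0:y1,x0:x1],None,fx=f,fy=f,interpolation=cv2.INTER_CUBIC),alpha=1.8))
crop(a,268,165,300,245,9,"sh2.png");crop(b,195,235,280,280,9,"th2.png")
E
```

```text
(array([0.55199231, 0.30878351, 0.00783737]), [np.float64(0.0006922307082202056), np.float64(0.0006922307082200015)])
(array([0.55947667, 0.31109357, 0.00509787]), [np.float64(0.005853711257983878), np.float64(0.005853711257983717)])
(array([0.52554301, 0.16552102, 0.00571246]), [np.float64(0.000984679866051583), np.float64(0.000984679866051696)])
hood edge side corners (array([0.54366423, 0.16135175, 0.15910051]), [np.float64(0.0013293863861170848), np.float64(0.001329386386116979)]) (array([0.57292241, 0.30469647, 0.15307462]), [np.float64(0.000500733590194869), np.float64(0.0005007335901948818)])
```

View pics/sh2.png

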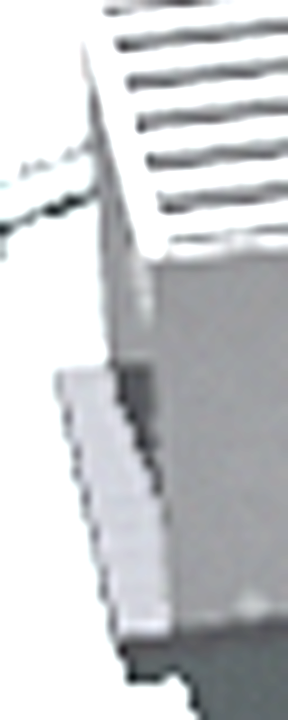

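View pics/th2.png

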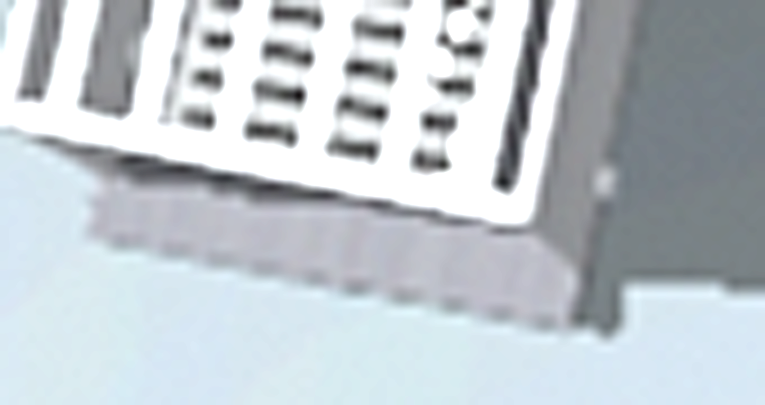

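Request:
servo_tool(
  travel=[
    [-35,-31,0],
    [-70,-62,0],
    [-105,-93,0],
    [-140,-124,0],
    [-175,-155,0],
  ],
  rot=[
    [0,0,0],
    [0,0,0],
    [0,0,0],
    [0,0,0],
    [0,0,0],
  ],
  grip=[1,1,1,1,1],
)

```text
t: 1.4
tool_pos: [0.2942, 0.4051, 0.202]
tool_rot: [0.0, 0.134, 0.991, 0.0]
contact_force: [0.4, 0.4, -0.5]
finger_gap: 0.0855
```

Request:
servo_tool(
  travel=[
    [-35,-31,0],
    [-70,-62,0],
    [-105,-93,0],
    [-140,-124,0],
    [-175,-155,0],
  ],
  rot=[
    [0,0,0],
    [0,0,0],
    [0,0,0],
    [0,0,0],
    [0,0,0],
  ],
  grip=[1,1,1,1,1],
)

```text
t: 1.9
tool_pos: [0.4219, 0.209, 0.2022]
tool_rot: [0.001, 0.134, 0.991, 0.0]
contact_force: [0.7, 0.3, -0.4]
finger_gap: 0.0854
```

Request:
servo_tool(
  travel=[
    [-35,-31,0],
    [-70,-62,0],
    [-105,-93,0],
    [-140,-124,0],
    [-140,-124,0],
  ],
  rot=[
    [0,0,0],
    [0,0,0],
    [0,0,0],
    [0,0,0],
    [0,0,0],
  ],
  grip=[1,1,1,1,1],
)

```text
t: 2.4
tool_pos: [0.5252, 0.0497, 0.2019]
tool_rot: [0.0, 0.137, 0.991, -0.001]
contact_force: [-1.0, -0.3, -0.1]
finger_gap: 0.0852
```

```bash
cat > go.py <<'E'
import sys
from h import *
from bench import monitor
def to(x,y,z,yaw=None,q=None):
    s=monitor.sense();q0=s["tool_rot"];r=R.from_quat([q0[1],q0[2],q0[3],q0[0]])
    d=r.inv().apply(np.array([x,y,z])-s["tool_pos"])*1000
    print("t",s["t"],"pos",np.round(s["tool_pos"],4),"shift mm",np.round(d,1))
    xx=r.apply([1,0,0]);print("yaw(of -x)",np.arctan2(-xx[1],-xx[0]),"z",np.round(r.apply([0,0,1]),3),"F",np.round(s["contact_force"],1),s["finger_gap"])
    if yaw is not None:
        X=np.array([-np.cos(yaw),-np.sin(yaw),0]);Z=np.array([0,0,-1.]);T=R.from_matrix(np.c_[X,np.cross(Z,X),Z]);print("rot",np.round((r.inv()*T).as_rotvec(),3))
if __name__=="__main__": to(*map(float,sys.argv[1:]))
E
python3 go.py .5476 .0019 .1 -.2636
```

```text
t 2.4 pos [0.5252 0.0497 0.2019] shift mm [-34.5 -39.8 102. ]
yaw(of -x) -0.27480297044232216 z [ 0.001 -0.001 -1.   ] F [-1.  -0.3 -0.1] 0.08520102229272297
rot [-0.001  0.001 -0.011]
```

Request:
servo_tool(
  travel=[
    [-15,-18,30],
    [-34,-40,60],
    [-34,-40,100],
    [-34,-40,100],
  ],
  rot=[
    [0,0,-0.005],
    [0,0,-0.01],
    [0,0,-0.01],
    [0,0,-0.01],
  ],
  grip=[1,1,1,1],
)

```text
t: 2.8
tool_pos: [0.5405, 0.0068, 0.0955]
tool_rot: [-0.006, 0.129, 0.992, 0.0]
contact_force: [-1.3, 0.4, -1.3]
finger_gap: 0.0854
```

```bash
python3 go.py .5476 .0019 .022 -.2636; python3 - <<'E'
from bench import snapshot
import cv2
a=snapshot("side");b=snapshot("top")
i=cv2.resize(a["img"][200:300,260:360],None,fx=5,fy=5,interpolation=2);j=cv2.resize(b["img"][210:310,270:370],None,fx=5,fy=5,interpolation=2)
cv2.imwrite("pics/p1.png",cv2.resize(cv2.hconcat([i,j]),(800,400)))
E
```

```text
t 2.8 pos [0.5405 0.0068 0.0955] shift mm [-9.1 -2.8 73.4]
yaw(of -x) -0.25968405589400784 z [-0.012  0.002 -1.   ] F [-1.3  0.4 -1.3] 0.08541190194911444
rot [-0.001 -0.012  0.004]
```

View pics/p1.png

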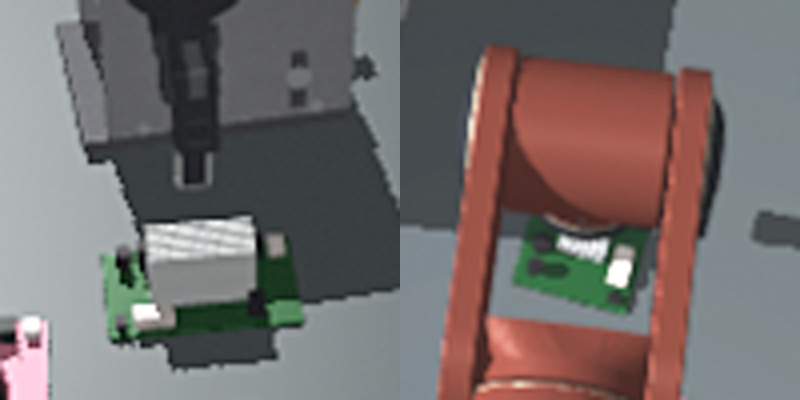

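```bash
python3 go.py .5476 .0019 .022 -.2636
```

```text
t 2.9 pos [0.5446 0.007  0.1017] shift mm [-4.3 -4.1 79.7]
yaw(of -x) -0.25829176195361697 z [-0.002  0.    -1.   ] F [0.4 0.6 0.6] 0.08543655690034543
rot [-0.    -0.002  0.005]
```

Request:
servo_tool(
  travel=[
    [-4,-4,20],
    [-4,-4,40],
    [-4,-4,40],
    [-4,-4,40],
  ],
  rot=[
    [0,0,0.005],
    [0,0,0.005],
    [0,0,0.005],
    [0,0,0.005],
  ],
  grip=[1,1,1,1],
)

```text
t: 3.3
tool_pos: [0.5494, 0.0019, 0.0642]
tool_rot: [0.001, 0.131, 0.991, 0.0]
contact_force: [0.4, -0.5, -0.1]
finger_gap: 0.085
```

```bash
python3 go.py .5476 .0019 .022 -.2636
```

```text
t 3.3 pos [0.5494 0.0019 0.0642] shift mm [ 1.8 -0.5 42.2]
yaw(of -x) -0.2628080464755221 z [ 0.003 -0.    -1.   ] F [ 0.4 -0.5 -0.1] 0.08499652078423757
rot [0.    0.003 0.001]
```

Request:
servo_tool(
  travel=[
    [1,0,20],
    [1,0,41],
    [1,0,41],
    [1,0,41],
  ],
  rot=[
    [0,0,0],
    [0,0,0],
    [0,0,0],
    [0,0,0],
  ],
  grip=[1,1,1,1],
)

```text
t: 3.7
tool_pos: [0.5482, 0.0019, 0.0226]
tool_rot: [0.001, 0.131, 0.991, 0.0]
contact_force: [0.3, -0.2, -0.0]
finger_gap: 0.0855
```

Request:
servo_tool(
  travel=[
    [0,0,0],
    [0,0,0],
    [0,0,0],
    [0,0,0],
    [0,0,0],
  ],
  rot=[
    [0,0,0],
    [0,0,0],
    [0,0,0],
    [0,0,0],
    [0,0,0],
  ],
  grip=[0.2,0.2,0.2,0.2,0.2],
  newtons=40,
)

```text
t: 4.2
tool_pos: [0.5472, 0.0017, 0.021]
tool_rot: [0.0, 0.132, 0.991, -0.0]
contact_force: [0.4, 0.1, 0.5]
finger_gap: 0.0169
```

```bash
python3 go.py .5476 .0019 .022 -.2636
```

```text
t 4.2 pos [0.5472 0.0017 0.021 ] shift mm [-0.3  0.2 -1. ]
yaw(of -x) -0.26385223590316476 z [ 0. -0. -1.] F [0.4 0.1 0.5] 0.01692332268064498
rot [ 0.  0. -0.]
```

```bash
python3 - <<'E'
from bench import snapshot
import cv2
a=snapshot("side");b=snapshot("top")
i=cv2.resize(a["img"][200:300,260:360],None,fx=5,fy=5,interpolation=2);j=cv2.resize(b["img"][210:310,270:370],None,fx=5,fy=5,interpolation=2)
cv2.imwrite("pics/p2.png",cv2.resize(cv2.hconcat([i,j]),(800,400)))
E
python3 go.py .5476 .0019 .022 -.2636
```

```text
t 4.3 pos [0.5471 0.0018 0.0208] shift mm [-0.4  0.3 -1.2]
yaw(of -x) -0.263808078257669 z [-0. -0. -1.] F [0.8 0.5 0.3] 0.016806984557224496
rot [-0. -0. -0.]
```

View pics/p2.png

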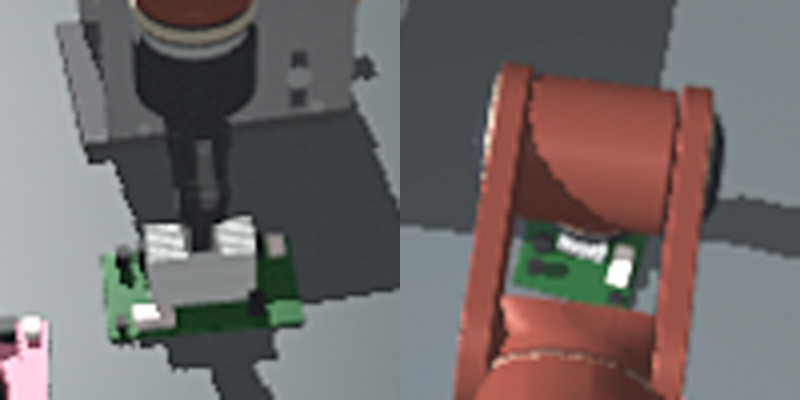

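```bash
python3 - <<'E'
from h import *; import pickle
a,b=pickle.load(open("s.pkl","rb"))
y=np.array([.261,.965,0])
for k in (-.05,0,.05): print(proj(a,np.array([.5446,.007,.115])+k*y))
for z in(.02,.03,.05):
  for k in (-.02,0,.02): print(z,k,proj(a,np.array([.547,.0018,z])+k*y))
c=np.array([.547,.0018,.049])
for k in (-.015,.015): print("sink top edge",proj(a,c+k*y))
E
```

```text
[309.26922555 252.68409913]
[306.78068701 239.39059337]
[304.44665434 226.92244131]
0.02 -0.02 [309.84550907 272.35510839]
0.02 0 [308.89177146 267.05811047]
0.02 0.02 [307.96100265 261.88867978]
0.03 -0.02 [309.80407822 269.67341184]
0.03 0 [308.84567123 264.38052325]
0.03 0.02 [307.91046927 259.21578648]
0.05 -0.02 [309.71983522 264.22061158]
0.05 0 [308.75195284 258.93718461]
0.05 0.02 [307.80775896 253.78306722]
sink top edge [309.47997374 263.16276086]
sink top edge [308.04671153 255.3343142 ]
```

```bash
python3 - <<'E'
from bench import snapshot
import cv2,numpy as np
a=snapshot("side")
i=cv2.resize(a["img"][235:295,280:340],None,fx=10,fy=10,interpolation=cv2.INTER_NEAREST)
cv2.imwrite("pics/p3.png",i)
E
```

```text
(no output)
```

View pics/p3.png

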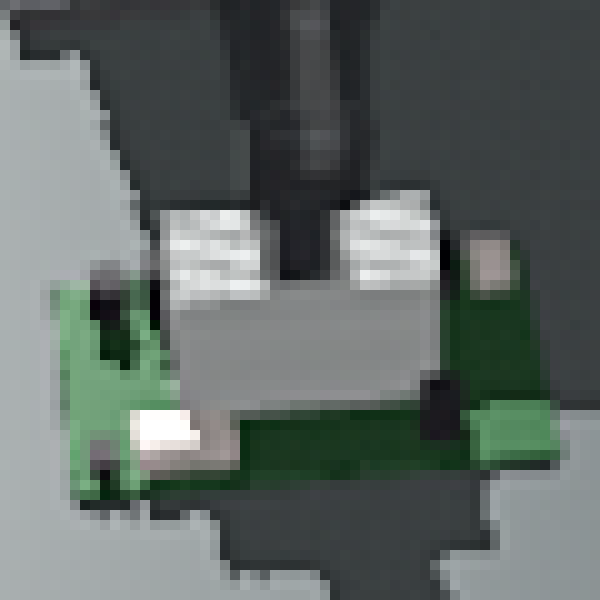

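```bash
python3 - <<'E'
from h import *; import pickle
a,b=pickle.load(open("s.pkl","rb"))
y=np.array([.266,.964,0]);c=np.array([.1657,.602,.2135])
for k in(-.05,-.042,.042,.05): print(proj(a,c+k*y))
cv2.imwrite("pics/f0.png",cv2.resize(a["img"][60:140,70:150],None,fx=7,fy=7,interpolation=0))
E
```

```text
[114.56455497 137.05243978]
[115.0894264  135.74533498]
[120.33592473 122.67980529]
[120.81169647 121.49497508]
```

View pics/f0.png

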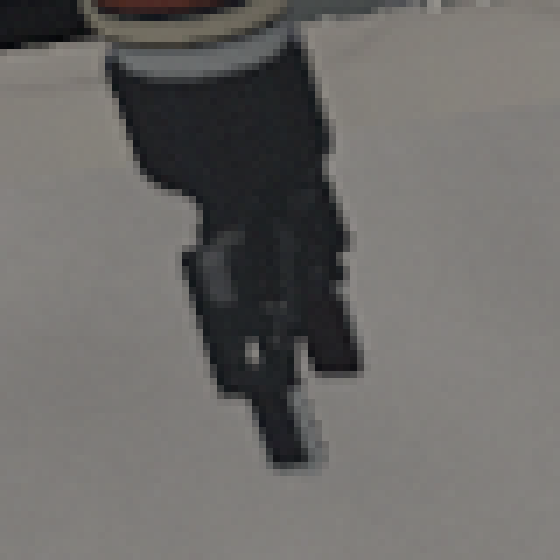

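```bash
python3 - <<'E'
from h import *; import pickle
a,b=pickle.load(open("s.pkl","rb"))
y=np.array([.266,.964,0])
for dz in (.013,.03,.04,.045,.05):
  c=np.array([.1657,.602,.2005+dz])
  print(dz,[np.round(proj(a,c+k*y),1).tolist() for k in(-.05,-.042,.042,.05)])
E
python3 go.py .5476 .0019 .1 -.2636
```

```text
0.013 [[114.6, 137.1], [115.1, 135.7], [120.3, 122.7], [120.8, 121.5]]
0.03 [[112.9, 131.9], [113.4, 130.6], [118.8, 117.6], [119.3, 116.5]]
0.04 [[111.9, 128.8], [112.4, 127.5], [117.8, 114.6], [118.3, 113.5]]
0.045 [[111.4, 127.2], [111.9, 125.9], [117.4, 113.1], [117.9, 112.0]]
0.05 [[110.9, 125.7], [111.4, 124.4], [116.9, 111.6], [117.4, 110.4]]
t 4.35 pos [0.5471 0.0018 0.0208] shift mm [ -0.4   0.3 -79.2]
yaw(of -x) -0.2637978123483212 z [-0. -0. -1.] F [ 0.4 -0.  -0.4] 0.01703693701591624
rot [-0. -0. -0.]
```

Request:
servo_tool(
  travel=[
    [0,0,-40],
    [0,0,-80],
    [0,0,-80],
    [0,0,-80],
  ],
  rot=[
    [0,0,0],
    [0,0,0],
    [0,0,0],
    [0,0,0],
  ],
  grip=[0,0,0,0],
)

```text
t: 4.75
tool_pos: [0.5482, 0.0016, 0.1023]
tool_rot: [0.001, 0.132, 0.991, -0.0]
contact_force: [0.1, -0.5, -0.7]
finger_gap: -0.0001
```

```bash
python3 - <<'E'
from bench import snapshot
from h import *
from bench import monitor
a=snapshot("side")
s=monitor.sense();print(s["tool_pos"],s["tool_rot"],s["finger_gap"],s["joint_pos"])
for dz in (0,.01,.02,.03,.04): print(dz,proj(a,s["tool_pos"]+[0,0,dz]))
i=cv2.resize(a["img"][190:290,270:350],None,fx=6,fy=6,interpolation=cv2.INTER_NEAREST)
cv2.imwrite("pics/p4.png",i)
E
```

```text
[0.54691197 0.00179444 0.1005033 ] [-1.61431458e-04  1.31523953e-01  9.91312980e-01 -9.72345060e-06] 0.0002142363066055243 [-1.32797504e-01 -4.82137143e-02  1.88810114e+00 -2.04695676e-05
  1.30202808e+00 -1.43977613e+00]
0 [308.47482244 244.65528731]
0.01 [308.42424762 241.72810637]
0.02 [308.37309535 238.76750399]
0.03 [308.32135569 235.77290451]
0.04 [308.26901846 232.74371894]
```

View pics/p4.png

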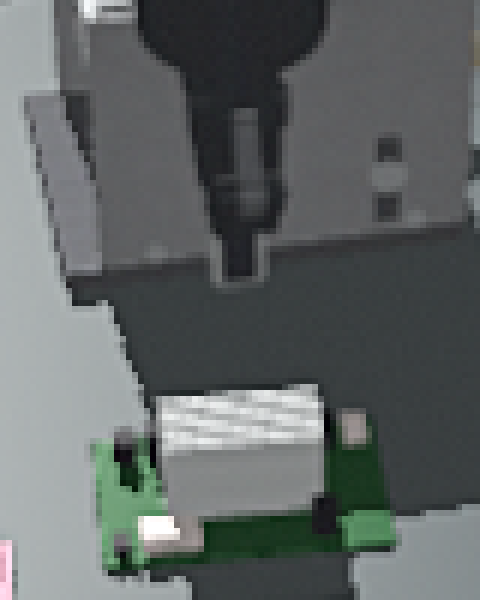

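Request:
servo_tool(
  travel=[
    [0,0,0],
    [0,0,20],
    [0,0,40],
    [0,0,40],
    [0,0,40],
  ],
  rot=[
    [0,0,0],
    [0,0,0],
    [0,0,0],
    [0,0,0],
    [0,0,0],
  ],
  grip=[1,1,1,1,1],
)

```text
t: 5.3
tool_pos: [0.546, 0.0019, 0.0594]
tool_rot: [-0.002, 0.132, 0.991, -0.0]
contact_force: [0.5, -0.0, 1.0]
finger_gap: 0.0727
```

Request:
servo_tool(
  travel=[
    [0,0,20],
    [0,0,40],
    [0,0,50],
    [0,0,60],
    [0,0,60],
  ],
  rot=[
    [0,0,0],
    [0,0,0],
    [0,0,0],
    [0,0,0],
    [0,0,0],
  ],
  grip=[1,1,1,1,1],
)

```text
t: 5.8
tool_pos: [0.5465, 0.0019, -0.0001]
tool_rot: [-0.001, 0.132, 0.991, -0.0]
contact_force: [-0.6, -0.8, -0.3]
finger_gap: 0.0854
```

```bash
python3 go.py .5476 .0019 .0 -.2636; python3 - <<'E'
from bench import snapshot
import cv2
a=snapshot("side")
cv2.imwrite("pics/p5.png",cv2.resize(a["img"][215:295,270:350],None,fx=7,fy=7,interpolation=0))
E
```

```text
t 5.8 pos [ 5.465e-01  1.900e-03 -1.000e-04] shift mm [-1.1  0.3 -0.1]
yaw(of -x) -0.26379222890389264 z [-0.002  0.    -1.   ] F [-0.6 -0.8 -0.3] 0.08537930446960376
rot [-0.    -0.002 -0.   ]
```

View pics/p5.png

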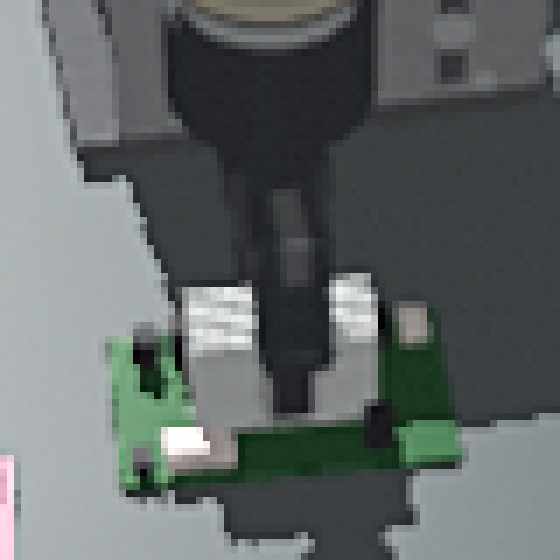

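Request:
servo_tool(
  travel=[
    [0,0,0],
    [0,0,0],
    [0,0,0],
    [0,0,0],
    [0,0,0],
  ],
  rot=[
    [0,0,0],
    [0,0,0],
    [0,0,0],
    [0,0,0],
    [0,0,0],
  ],
  grip=[0.2,0.2,0.2,0.2,0.2],
  newtons=40,
)

```text
t: 6.35
tool_pos: [0.5478, 0.0018, 0.0016]
tool_rot: [0.001, 0.132, 0.991, 0.0]
contact_force: [-0.5, 0.6, 3.0]
finger_gap: 0.029
```

```bash
python3 go.py .5476 .0019 .0 -.2636; python3 - <<'E'
from bench import snapshot
import cv2
a=snapshot("side")
cv2.imwrite("pics/p6.png",cv2.resize(a["img"][215:295,270:350],None,fx=7,fy=7,interpolation=0))
E
```

```text
t 6.35 pos [0.5478 0.0018 0.0016] shift mm [0.3 0.1 1.6]
yaw(of -x) -0.26382649368474936 z [ 0.001 -0.    -1.   ] F [-0.5  0.6  3. ] 0.02901334123650501
rot [ 0.     0.001 -0.   ]
```

View pics/p6.png

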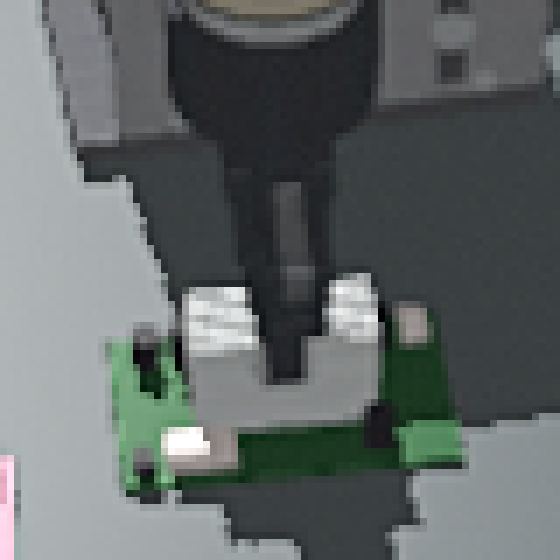

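Request:
servo_tool(
  travel=[
    [0,0,-10],
    [0,0,-30],
    [0,0,-60],
    [0,0,-60],
  ],
  rot=[
    [0,0,0],
    [0,0,0],
    [0,0,0],
    [0,0,0],
  ],
  grip=[0.2,0.2,0.2,0.2],
  newtons=60,
)

```text
t: 6.8
tool_pos: [0.55, 0.0014, 0.0648]
tool_rot: [0.004, 0.131, 0.991, -0.0]
contact_force: [1.5, -0.2, -2.3]
finger_gap: 0.0284
```

```bash
python3 go.py .6676 -.2479 .06 -.132; python3 - <<'E'
from bench import snapshot
import cv2
a=snapshot("side")
cv2.imwrite("pics/p7.png",cv2.resize(a["img"][195:295,260:360],None,fx=6,fy=6,interpolation=0))
E
```

```text
t 6.8 pos [0.55   0.0014 0.0648] shift mm [-178.4 -210.     6. ]
yaw(of -x) -0.2636794037572244 z [ 0.007 -0.001 -1.   ] F [ 1.5 -0.2 -2.3] 0.028400335401623594
rot [ 0.     0.008 -0.132]
```

View pics/p7.png

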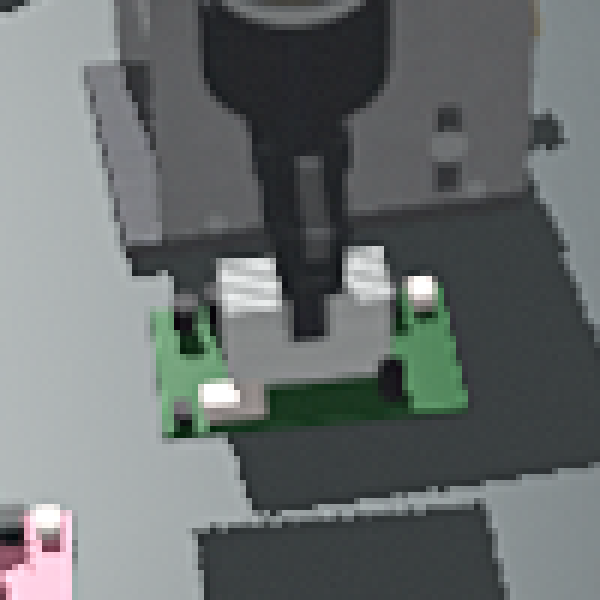

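Request:
servo_tool(
  travel=[
    [-15,-18,0],
    [-40,-46,0],
    [-65,-75,0],
    [-90,-104,0],
    [-110,-127,0],
  ],
  rot=[
    [0,0,-0.03],
    [0,0,-0.06],
    [0,0,-0.1],
    [0,0,-0.132],
    [0,0,-0.132],
  ],
  grip=[0.2,0.2,0.2,0.2,0.2],
)

```text
t: 7.35
tool_pos: [0.6192, -0.1509, 0.0578]
tool_rot: [-0.002, 0.066, 0.998, 0.0]
contact_force: [-0.4, 0.1, -3.2]
finger_gap: 0.0288
```

Request:
servo_tool(
  travel=[
    [0,0,0],
  ],
  rot=[
    [0,0,0],
  ],
  grip=[0.2],
)

```text
t: 7.45
tool_pos: [0.6201, -0.1528, 0.0584]
tool_rot: [-0.001, 0.068, 0.998, -0.0]
contact_force: [0.4, 0.6, -3.4]
finger_gap: 0.0286
```

```bash
python3 go.py .6676 -.2479 .06 -.132
```

```text
t 7.45 pos [ 0.6201 -0.1528  0.0584] shift mm [-59.9 -87.9  -1.6]
yaw(of -x) -0.13532001978151376 z [-0.002 -0.001 -1.   ] F [ 0.4  0.6 -3.4] 0.028634606167366714
rot [-0.001 -0.002 -0.003]
```

Request:
servo_tool(
  travel=[
    [-20,-30,0],
    [-38,-56,0],
    [-52,-78,0],
    [-60,-88,0],
    [-60,-88,0],
  ],
  rot=[
    [0,0,0],
    [0,0,-0.003],
    [0,0,-0.003],
    [0,0,-0.003],
    [0,0,-0.003],
  ],
  grip=[0.2,0.2,0.2,0.2,0.2],
)

```text
t: 7.95
tool_pos: [0.6675, -0.2448, 0.0589]
tool_rot: [-0.001, 0.065, 0.998, 0.001]
contact_force: [0.7, -0.2, -3.3]
finger_gap: 0.0285
```

Request:
servo_tool(
  travel=[
    [0,0,5],
    [0,0,10],
    [0,0,10],
  ],
  rot=[
    [0,0,0],
    [0,0,0],
    [0,0,0],
  ],
  grip=[0.2,0.2,0.2],
)

```text
t: 8.25
tool_pos: [0.6668, -0.2429, 0.0489]
tool_rot: [-0.002, 0.064, 0.998, 0.001]
contact_force: [0.6, 0.3, -3.6]
finger_gap: 0.0287
```

```bash
python3 go.py .6676 -.2479 .032 -.132; python3 - <<'E'
from bench import snapshot
from ov import *
a=snapshot("side");b=snapshot("top")
p=[.6676,-.2479,-.132]
S=rect(p,-.065,.065,-.04,.04,.052,(0,0,255))
overlay(a,S,(335,260,475,370),5,"pics/q1.png");overlay(b,S,(370,140,460,270),5,"pics/q2.png")
E
```

```text
t 8.25 pos [ 0.6668 -0.2429  0.0489] shift mm [-1.5 -4.9 16.9]
yaw(of -x) -0.12766045567616935 z [-0.003  0.002 -1.   ] F [ 0.6  0.3 -3.6] 0.028702225554517413
rot [ 0.001 -0.003  0.004]
```

View pics/q1.png

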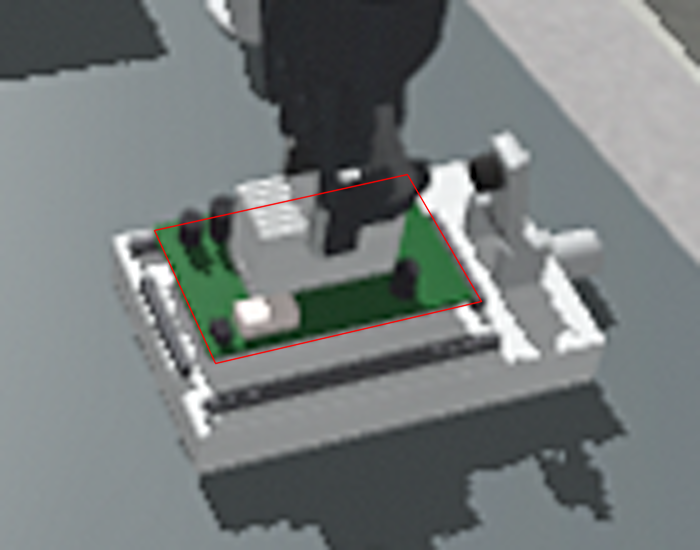

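View pics/q2.png

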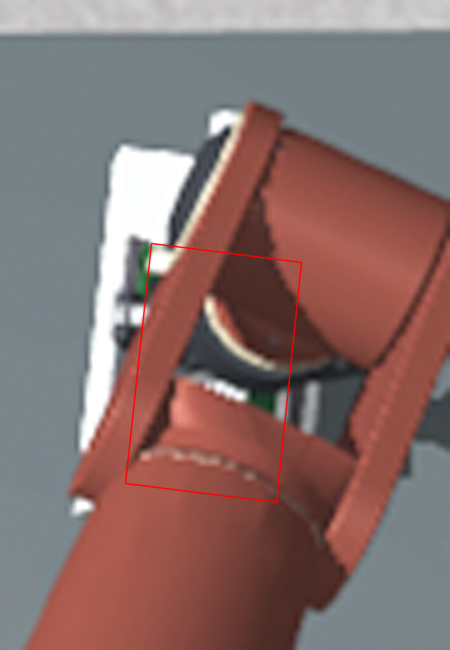

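```bash
cat > q.py <<'E'
exec(open("fit.py").read().split("bp,r=")[0])
c6=lambda l:[(345+u/6-.4,280+v/6-.4) for u,v in l]
bx=boxc(-.08,.12,-.06,.06,.03)
m=[bx[3],bx[2],bx[1]]
print(fit(a,m,c6([(82,168),(180,408),(660,290)]),[.66,-.25,-.1]))
E
python3 q.py
python3 - <<'E'
from bench import snapshot
from ov import *
a=snapshot("side")
import pickle; pickle.dump(a,open("a2.pkl","wb"))
overlay(a,[],(355,280,445,345),8,"pics/q3.png")
E
```

```text
(array([ 0.66834603, -0.2504687 , -0.13136202]), array([[-1.54460025, -0.19626921],
       [ 0.03703608, -0.05140001],
       [ 1.18983192,  0.07637033]]))
```

View pics/q3.png

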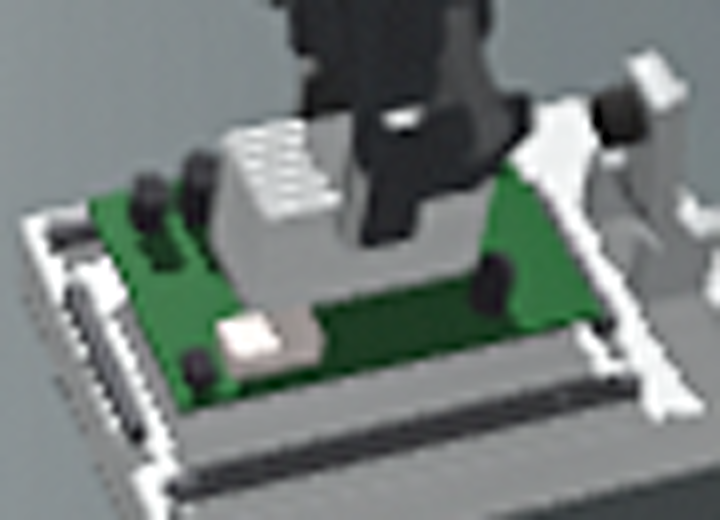

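```bash
cat > q2.py <<'E'
exec(open("fit.py").read().split("bp,r=")[0])
a2=pickle.load(open("a2.pkl","rb"))
C=lambda l:[(355+u/8-.44,280+v/8-.44) for u,v in l]
for z in (.049,.052,.055):
    bx=boxc(-.065,.065,-.04,.04,z); print(z,*[np.round(v,4).tolist() for v in fit(a2,[bx[3],bx[2],bx[1]],C([(90,203),(180,408),(612,320)]),[.66,-.25,-.1])])
# original board via side
A=cv2.resize(a["img"][245:295,280:340],None,fx=10,fy=10,interpolation=2);cv2.imwrite("pics/q4.png",A)
E
python3 q2.py
```

```text
0.049 [0.6706, -0.2444, -0.1555] [[0.0042, -0.4923], [0.2715, 0.3672], [-0.2829, 0.0838]]
0.052 [0.6691, -0.2463, -0.1553] [[-0.0871, -0.5481], [0.2241, 0.4047], [-0.1412, 0.0714]]
0.055 [0.6676, -0.2483, -0.1551] [[-0.1823, -0.6043], [0.1738, 0.4421], [-0.0016, 0.0573]]
```

View pics/q4.png

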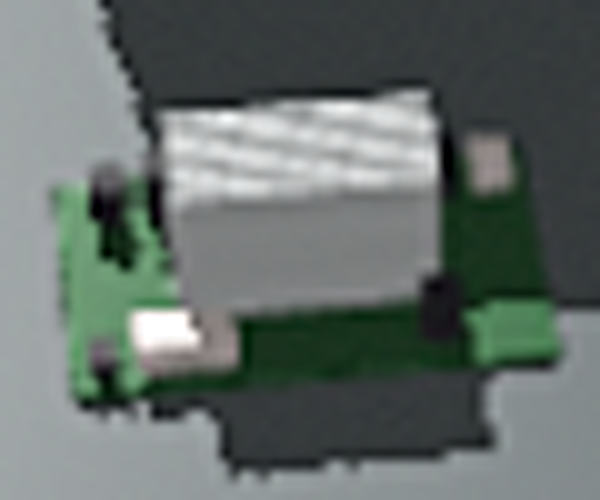

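Request:
servo_tool(
  travel=[
    [-0.5,-4.5,0],
    [-0.5,-4.5,4],
    [-0.5,-4.5,4],
  ],
  rot=[
    [0,0,0.004],
    [0,0,0.004],
    [0,0,0.004],
  ],
  grip=[0.2,0.2,0.2],
)

```text
t: 8.7
tool_pos: [0.6677, -0.2493, 0.0463]
tool_rot: [-0.0, 0.067, 0.998, 0.0]
contact_force: [-0.4, -0.7, -3.7]
finger_gap: 0.0287
```

```bash
python3 go.py .6676 -.2479 .032 -.132; python3 - <<'E'
from bench import snapshot
from ov import *
a=snapshot("side")
import pickle; pickle.dump(a,open("a2.pkl","wb"))
overlay(a,[],(355,280,445,345),8,"pics/q5.png")
E
python3 go.py .6676 -.2479 .032 -.132
```

```text
t 8.7 pos [ 0.6677 -0.2493  0.0463] shift mm [ 0.3  1.3 14.3]
yaw(of -x) -0.13318281968463808 z [-0.001  0.    -1.   ] F [-0.4 -0.7 -3.7] 0.028696725959336363
rot [ 0.    -0.001 -0.001]
t 8.75 pos [ 0.6677 -0.2492  0.0463] shift mm [ 0.3  1.2 14.3]
yaw(of -x) -0.13301635851189098 z [-0.001  0.    -1.   ] F [ 0.7 -0.5 -3.7] 0.02844974837276083
rot [ 0.    -0.001 -0.001]
```

View pics/q5.png

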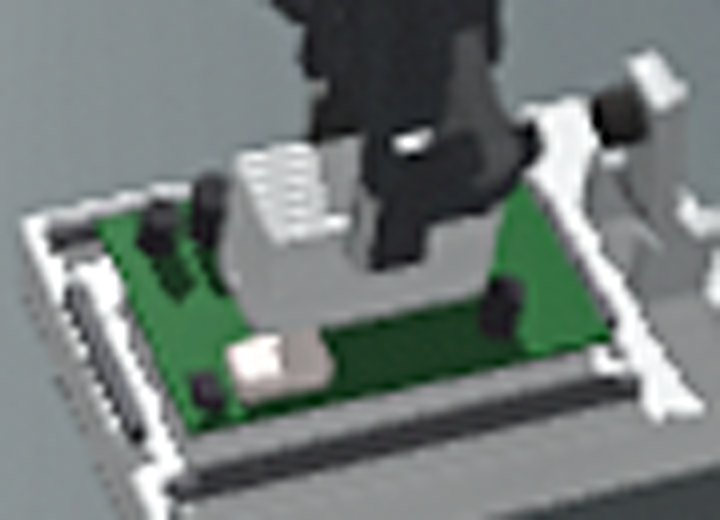

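Request:
servo_tool(
  travel=[
    [0,0.5,5],
    [0,0.5,9],
    [0,0.5,11],
    [0,0.5,13],
    [0,0.5,13],
  ],
  rot=[
    [0,0,0],
    [0,0,0],
    [0,0,0],
    [0,0,0],
    [0,0,0],
  ],
  grip=[0.2,0.2,0.2,0.2,0.2],
)

```text
t: 9.25
tool_pos: [0.6678, -0.2485, 0.0332]
tool_rot: [-0.0, 0.066, 0.998, 0.0]
contact_force: [0.1, 0.4, -3.8]
finger_gap: 0.0285
```

```bash
python3 - <<'E'
from bench import snapshot
from ov import *
a=snapshot("side")
overlay(a,[],(355,280,445,345),8,"pics/q6.png")
E
python3 go.py .6676 -.2479 .032 -.132
```

```text
t 9.3 pos [ 0.668  -0.2486  0.0335] shift mm [0.5 0.6 1.5]
yaw(of -x) -0.13276921056064783 z [-0.  0. -1.] F [-0.4  0.1 -2.9] 0.028560782297447337
rot [ 0.    -0.    -0.001]
```

View pics/q6.png

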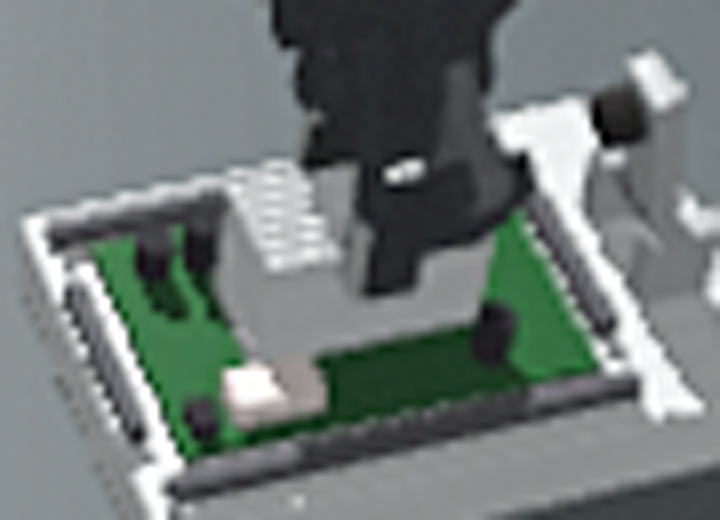

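Inside the rims. Lower the last millimetres until contact.

Request:
servo_tool(
  travel=[
    [0,0,1],
    [0,0,2],
    [0,0,3],
    [0,0,3],
  ],
  rot=[
    [0,0,0],
    [0,0,0],
    [0,0,0],
    [0,0,0],
  ],
  grip=[0.2,0.2,0.2,0.2],
)

```text
t: 9.7
tool_pos: [0.6684, -0.2488, 0.0317]
tool_rot: [0.0, 0.066, 0.998, -0.0]
contact_force: [-2.8, 1.2, 1.4]
finger_gap: 0.0284
```

Request:
servo_tool(
  travel=[
    [0,0,0],
    [0,0,0],
    [0,0,0],
    [0,0,0],
    [0,0,0],
  ],
  rot=[
    [0,0,0],
    [0,0,0],
    [0,0,0],
    [0,0,0],
    [0,0,0],
  ],
  grip=[0.7,0.7,0.7,0.7,0.7],
)

```text
t: 10.2
tool_pos: [0.6683, -0.2487, 0.0309]
tool_rot: [0.0, 0.066, 0.998, -0.0]
contact_force: [0.7, -0.2, -0.2]
finger_gap: 0.0599
```

Request:
servo_tool(
  travel=[
    [0,0,-15],
    [0,0,-40],
    [0,0,-80],
    [0,0,-120],
    [0,0,-150],
  ],
  rot=[
    [0,0,0],
    [0,0,0],
    [0,0,0],
    [0,0,0],
    [0,0,0],
  ],
  grip=[0.7,0.7,0.7,0.7,0.7],
)

```text
t: 10.7
tool_pos: [0.6691, -0.2491, 0.1857]
tool_rot: [0.002, 0.066, 0.998, -0.001]
contact_force: [0.6, 0.6, 0.1]
finger_gap: 0.0598
```

```bash
python3 - <<'E'
from bench import snapshot
from ov import *
a=snapshot("side")
import pickle; pickle.dump(a,open("a2.pkl","wb"))
overlay(a,[],(355,280,445,345),8,"pics/q7.png")
E
python3 go.py .5 .1 .2 -.203
```

```text
t 10.75 pos [ 0.6716 -0.2503  0.1923] shift mm [216.3 324.5 -12. ]
yaw(of -x) -0.13264361027955196 z [ 0.012 -0.006 -1.   ] F [1.6 0.1 4.8] 0.06005047037939751
rot [-0.004  0.013  0.07 ]
```

View pics/q7.png

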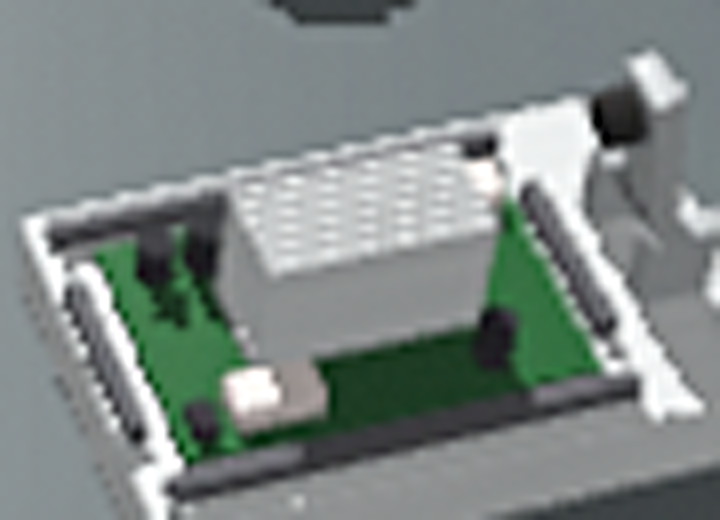

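Request:
servo_tool(
  travel=[
    [25,39,0],
    [50,78,0],
    [75,117,0],
    [100,156,0],
    [125,195,0],
  ],
  rot=[
    [0,0,0],
    [0,0,0],
    [0,0,0],
    [0,0,0],
    [0,0,0],
  ],
  grip=[0,0,0,0,0],
)

```text
t: 11.25
tool_pos: [0.5692, -0.0374, 0.1816]
tool_rot: [0.001, 0.067, 0.998, 0.0]
contact_force: [0.1, 0.5, 0.0]
finger_gap: -0.0001
```

Request:
servo_tool(
  travel=[
    [25,39,0],
    [50,78,0],
    [75,117,0],
    [100,156,0],
    [125,195,0],
  ],
  rot=[
    [0,0,0],
    [0,0,0],
    [0,0,0],
    [0,0,0],
    [0,0,0],
  ],
  grip=[0,0,0,0,0],
)

```text
t: 11.75
tool_pos: [0.4711, 0.1725, 0.1818]
tool_rot: [0.001, 0.067, 0.998, 0.0]
contact_force: [-0.0, -0.6, 0.1]
finger_gap: -0.0001
```

Request:
servo_tool(
  travel=[
    [24,38,0],
    [44,78,0],
    [44,78,0],
  ],
  rot=[
    [0,0,0.03],
    [0,0,0.07],
    [0,0,0.07],
  ],
  grip=[0,0,0],
)

```text
t: 12.05
tool_pos: [0.4368, 0.2581, 0.1818]
tool_rot: [0.0, 0.098, 0.995, 0.001]
contact_force: [-0.6, -0.9, 0.6]
finger_gap: -0.0001
```

```bash
python3 go.py .44 .256 .2 -.203
```

```text
t 12.05 pos [0.4368 0.2581 0.1818] shift mm [ -3.5  -1.4 -18.2]
yaw(of -x) -0.1967184744915664 z [ 0.001  0.002 -1.   ] F [-0.6 -0.9  0.6] -5.060623894978483e-05
rot [0.002 0.    0.006]
```

Request:
servo_tool(
  travel=[
    [0,0,0],
    [0,0,0],
    [0,0,0],
    [0,0,0],
    [0,0,0],
  ],
  rot=[
    [0,-0.14,0],
    [0,-0.28,0],
    [0,-0.42,0],
    [0,-0.56,0],
    [0,-0.7,0],
  ],
  grip=[0,0,0,0,0],
)

```text
t: 12.55
tool_pos: [0.4395, 0.2538, 0.183]
tool_rot: [0.345, 0.096, 0.933, -0.034]
contact_force: [0.1, -0.6, -0.1]
finger_gap: -0.0003
```

Request:
servo_tool(
  travel=[
    [0,0,0],
    [0,0,0],
    [0,0,0],
  ],
  rot=[
    [0,-0.1,0],
    [0,-0.17,0],
    [0,-0.17,0],
  ],
  grip=[0,0,0],
)

```text
t: 12.85
tool_pos: [0.4371, 0.2533, 0.1784]
tool_rot: [0.418, 0.091, 0.903, -0.044]
contact_force: [-0.1, -0.1, -1.2]
finger_gap: -0.0003
```

```bash
cat > hood.py <<'E'
from h import *
from bench import monitor
import sys
H=np.array([.558,.232,0]);ya=-.203
hx=np.array([np.cos(ya),np.sin(ya),0]);hy=np.array([-np.sin(ya),np.cos(ya),0]);up=np.array([0,0,1.])
def state():
    s=monitor.sense();q=s["tool_rot"];r=R.from_quat([q[1],q[2],q[3],q[0]]);M=r.as_matrix()
    tip=s["tool_pos"]-.028*M[:,2]
    f=lambda v:np.round([(v-H)@hx*1000,(v-H)@hy*1000,v[2]*1000],1)
    print("t",s["t"],"TCP hood mm",f(s["tool_pos"]),"tip",f(tip),"F",np.round(s["contact_force"],1),"pos",np.round(s["tool_pos"],4))
    print("z in hood",np.round([M[:,2]@hx,M[:,2]@hy,M[2,2]],3),"x",np.round([M[:,0]@hx,M[:,0]@hy,M[2,0]],3))
    return s,M,tip
def shift(M,d): # hood mm -> tool mm
    return np.round(M.T@(hx*d[0]+hy*d[1]+up*d[2]),1)
if __name__=="__main__":
    s,M,tip=state()
    if len(sys.argv)>3: print("tool shift",shift(M,list(map(float,sys.argv[1:4]))))
E
python3 hood.py; python3 - <<'E'
from bench import snapshot
from hood import *
a=snapshot("side");s,M,tip=state();print(proj(a,s["tool_pos"]),proj(a,tip))
cv2.imwrite("pics/r1.png",cv2.resize(a["img"][120:270,170:370],None,fx=4,fy=4,interpolation=2))
E
```

```text
t 12.85 TCP hood mm [-122.7   -3.5  178.4] tip [-144.    -3.5  196.5] F [-0.1 -0.1 -1.2] pos [0.4371 0.2533 0.1784]
z in hood [ 0.763 -0.001 -0.646] x [-0.646 -0.004 -0.763]
t 12.9 TCP hood mm [-121.8   -2.9  180. ] tip [-143.2   -2.9  198.1] F [ 0.7  0.  -0.2] pos [0.4381 0.2537 0.18  ]
z in hood [ 0.763 -0.001 -0.646] x [-0.646 -0.002 -0.763]
[236.71384192 177.25045302] [228.0248088  172.52826044]
```

View pics/r1.png

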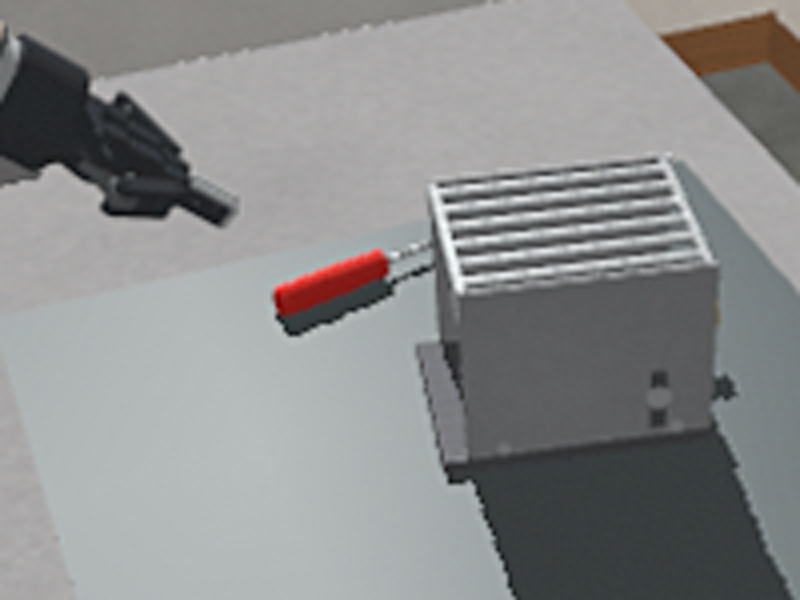

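```bash
python3 hood.py 103 3 -88; python3 hood.py 60 0 0 |tail -1
```

```text
t 12.9 TCP hood mm [-121.8   -2.9  180. ] tip [-143.2   -2.9  198.1] F [ 0.7  0.  -0.2] pos [0.4381 0.2537 0.18  ]
z in hood [ 0.763 -0.001 -0.646] x [-0.646 -0.002 -0.763]
tool shift [  0.6   3.1 135.5]
tool shift [-38.8  -0.   45.8]
```

Request:
servo_tool(
  travel=[
    [0,1,40],
    [1,2,80],
    [1,3,115],
    [1,3,135],
    [1,3,135],
  ],
  rot=[
    [0,0,0],
    [0,0,0],
    [0,0,0],
    [0,0,0],
    [0,0,0],
  ],
  grip=[0,0,0,0,0],
)

```text
t: 13.4
tool_pos: [0.5415, 0.2342, 0.092]
tool_rot: [0.418, 0.094, 0.903, -0.044]
contact_force: [0.1, 0.3, 0.8]
finger_gap: -0.0001
```

```bash
python3 - <<'E'
from bench import snapshot
from hood import *
a=snapshot("side");s,M,tip=state();print(proj(a,s["tool_pos"]),proj(a,tip))
t=((tip-H)@hx*1000,(tip-H)@hy*1000,tip[2]*1000)
print("to 20,0,110",shift(M,[20-t[0],-t[1],110-t[2]]))
cv2.imwrite("pics/r2.png",cv2.resize(a["img"][120:270,170:370],None,fx=4,fy=4,interpolation=2))
E
```

```text
t 13.45 TCP hood mm [-17.1  -0.5  93.2] tip [-38.5  -0.4 111.3] F [-0.1  0.5  0.4] pos [0.5412 0.235  0.0932]
z in hood [ 0.764 -0.003 -0.645] x [-0.645  0.001 -0.764]
[276.27585415 197.81025817] [268.52503977 193.58460641]
to 20,0,110 [-36.8   0.6  45.5]
```

View pics/r2.png

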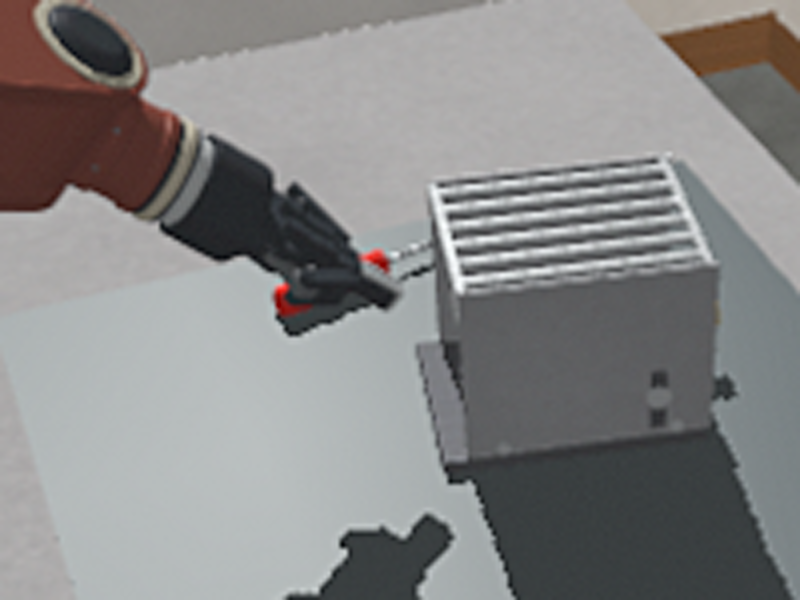

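Request:
servo_tool(
  travel=[
    [-12,0,15],
    [-25,0,30],
    [-37,0.5,45],
    [-37,0.5,45],
  ],
  rot=[
    [0,0,0],
    [0,0,0],
    [0,0,0],
    [0,0,0],
  ],
  grip=[0,0,0,0],
)

```text
t: 13.85
tool_pos: [0.5994, 0.2252, 0.096]
tool_rot: [0.421, 0.093, 0.902, -0.042]
contact_force: [-0.5, 0.6, -0.3]
finger_gap: -0.0
```

```bash
python3 - <<'E'
from bench import snapshot
from hood import *
a=snapshot("side");b=snapshot("top");s,M,tip=state()
t=((tip-H)@hx*1000,(tip-H)@hy*1000,tip[2]*1000)
print("down 10",shift(M,[20-t[0],-t[1],-10]),shift(M,[0,0,-10]))
i=cv2.resize(a["img"][145:245,235:335],(400,400),interpolation=2);j=cv2.resize(b["img"][165:285,180:300],(400,400),interpolation=2)
cv2.imwrite("pics/r3.png",cv2.hconcat([i,j]))
E
```

```text
t 13.95 TCP hood mm [39.9  1.4 94.3] tip [ 18.5   1.4 112.4] F [-0.4  0.5  0.1] pos [0.5974 0.2253 0.0943]
z in hood [ 0.765  0.001 -0.644] x [-0.644  0.001 -0.765]
down 10 [ 6.7 -1.4  7.6] [ 7.6 -0.   6.4]
```

View pics/r3.png

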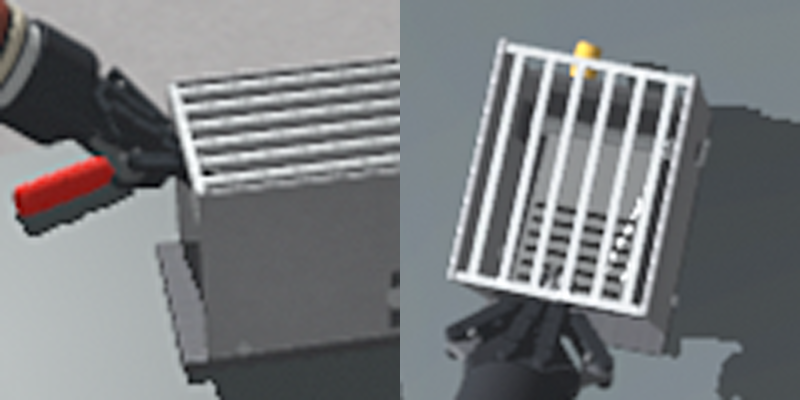

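Request:
servo_tool(
  travel=[
    [3,-1,3],
    [6,-1,6],
    [6,-1,6],
  ],
  rot=[
    [0,0,0],
    [0,0,0],
    [0,0,0],
  ],
  grip=[0,0,0],
)

```text
t: 14.25
tool_pos: [0.5964, 0.2235, 0.0859]
tool_rot: [0.416, 0.091, 0.904, -0.042]
contact_force: [0.0, 0.2, -1.1]
finger_gap: 0.0003
```

```bash
python3 hood.py
```

```text
t 14.25 TCP hood mm [39.3 -0.6 85.9] tip [ 18.   -0.6 104.1] F [ 0.   0.2 -1.1] pos [0.5964 0.2235 0.0859]
z in hood [ 0.759  0.001 -0.651] x [-0.651 -0.001 -0.759]
```

Request:
servo_tool(
  travel=[
    [1.5,0,1.3],
    [3,0,2.6],
    [4.5,0,3.9],
  ],
  rot=[
    [0,0,0],
    [0,0,0],
    [0,0,0],
  ],
  grip=[0,0,0],
)

```text
t: 14.55
tool_pos: [0.597, 0.2233, 0.0823]
tool_rot: [0.414, 0.092, 0.905, -0.041]
contact_force: [0.8, 0.9, 0.5]
finger_gap: -0.0002
```

Request:
servo_tool(
  travel=[
    [1.5,0,1.3],
    [3,0,2.6],
    [4.5,0,3.9],
  ],
  rot=[
    [0,0,0],
    [0,0,0],
    [0,0,0],
  ],
  grip=[0,0,0],
)

```text
t: 14.85
tool_pos: [0.597, 0.2229, 0.0781]
tool_rot: [0.412, 0.092, 0.906, -0.041]
contact_force: [-0.2, 0.9, -0.5]
finger_gap: -0.0001
```

```bash
python3 hood.py
```

```text
t 14.85 TCP hood mm [40.  -1.1 78.1] tip [18.9 -1.2 96.5] F [-0.2  0.9 -0.5] pos [0.597  0.2229 0.0781]
z in hood [ 0.754  0.003 -0.657] x [-0.657 -0.    -0.754]
```

Request:
servo_tool(
  travel=[
    [1.5,0,1.3],
    [3,0,2.6],
    [4.5,0,3.9],
  ],
  rot=[
    [0,0,0],
    [0,0,0],
    [0,0,0],
  ],
  grip=[0,0,0],
)

```text
t: 15.15
tool_pos: [0.5968, 0.2226, 0.074]
tool_rot: [0.41, 0.091, 0.907, -0.04]
contact_force: [0.5, 0.6, -0.1]
finger_gap: -0.0004
```

Request:
servo_tool(
  travel=[
    [1.5,0,1.3],
    [3,0,2.6],
    [4.5,0,3.9],
  ],
  rot=[
    [0,0,0],
    [0,0,0],
    [0,0,0],
  ],
  grip=[0,0,0],
)

```text
t: 15.45
tool_pos: [0.5967, 0.2223, 0.0699]
tool_rot: [0.408, 0.091, 0.908, -0.04]
contact_force: [-0.2, 0.2, 0.4]
finger_gap: -0.0003
```

Request:
servo_tool(
  travel=[
    [1.5,0,1.3],
    [3,0,2.6],
    [3,0,2.6],
  ],
  rot=[
    [0,0,0],
    [0,0,0],
    [0,0,0],
  ],
  grip=[0,0,0],
)

```text
t: 15.75
tool_pos: [0.5969, 0.2223, 0.0678]
tool_rot: [0.407, 0.091, 0.908, -0.039]
contact_force: [-0.3, -0.8, 1.6]
finger_gap: 0.0001
```

```bash
python3 hood.py
```

```text
t 15.75 TCP hood mm [40.1 -1.7 67.8] tip [19.2 -1.8 86.4] F [-0.3 -0.8  1.6] pos [0.5969 0.2223 0.0678]
z in hood [ 0.746  0.005 -0.666] x [-0.666 -0.    -0.746]
```

```bash
python3 -c "
from bench import monitor;print(monitor.sense()['joint_pos'])"
```

```text
[ 0.46136808 -0.06477853  2.163768   -1.02447528  0.56297334 -0.14417824]
```

Request:
servo_tool(
  travel=[
    [1.5,0,1.3],
    [3,0,2.6],
    [3,0,2.6],
  ],
  rot=[
    [0,0,0],
    [0,0,0],
    [0,0,0],
  ],
  grip=[0,0,0],
)

```text
t: 16.05
tool_pos: [0.598, 0.2226, 0.0673]
tool_rot: [0.407, 0.092, 0.908, -0.038]
contact_force: [-3.4, -1.7, 9.2]
finger_gap: 0.0
```

Request:
servo_tool(
  travel=[
    [-4,0,-3],
    [-6,2,-5.5],
    [-6,4,-5.5],
    [-6,6,-5.5],
    [-6,6,-5.5],
  ],
  rot=[
    [0,0,0],
    [-0.05,0,-0.045],
    [-0.1,0,-0.09],
    [-0.15,0,-0.133],
    [-0.15,0,-0.133],
  ],
  grip=[0,0,0,0,0],
)

```text
t: 16.55
tool_pos: [0.597, 0.2266, 0.072]
tool_rot: [0.407, 0.001, 0.913, 0.002]
contact_force: [-0.5, 0.3, -0.7]
finger_gap: 0.0004
```

```bash
python3 hood.py;python3 -c "
from bench import monitor;print(monitor.sense()['joint_pos'])"
```

```text
t 16.55 TCP hood mm [39.3  2.6 72. ] tip [18.9 -1.7 90.7] F [-0.5  0.3 -0.7] pos [0.597  0.2266 0.072 ]
z in hood [ 0.728  0.153 -0.669] x [-0.656 -0.131 -0.744]
[ 0.37797327 -0.14314219  2.22426462 -0.83596017  0.37461637 -0.50755773]
```

Request:
servo_tool(
  travel=[
    [0,1,0],
    [0,1.5,0],
    [0,1.5,0],
  ],
  rot=[
    [0,0.04,0],
    [0,0.08,0],
    [0,0.08,0],
  ],
  grip=[0,0,0],
)

```text
t: 16.85
tool_pos: [0.5988, 0.2298, 0.0742]
tool_rot: [0.371, 0.001, 0.928, 0.003]
contact_force: [-0.8, 0.5, -0.1]
finger_gap: 0.0003
```

```bash
python3 hood.py 0 0 -2;python3 -c "
from bench import monitor;print(monitor.sense()['joint_pos'])"
```

```text
t 16.85 TCP hood mm [40.4  6.1 74.2] tip [21.5  2.1 94.5] F [-0.8  0.5 -0.1] pos [0.5988 0.2298 0.0742]
z in hood [ 0.675  0.143 -0.724] x [-0.71  -0.142 -0.69 ]
tool shift [ 1.4 -0.   1.4]
[ 0.36840638 -0.13564606  2.17849199 -0.60730358  0.44222042 -0.73372455]
```

Request:
servo_tool(
  travel=[
    [1.4,0,1.4],
    [2.8,0,2.8],
    [4.2,0,4.2],
    [4.2,0,4.2],
  ],
  rot=[
    [0,0,0],
    [0,0,0],
    [0,0,0],
    [0,0,0],
  ],
  grip=[0,0,0,0],
)

```text
t: 17.25
tool_pos: [0.5967, 0.2293, 0.0657]
tool_rot: [0.37, -0.0, 0.929, 0.002]
contact_force: [0.3, -0.1, 0.6]
finger_gap: -0.0001
```

Request:
servo_tool(
  travel=[
    [1.4,0,1.4],
    [2.8,0,2.8],
    [2.8,0,2.8],
  ],
  rot=[
    [0,0,0],
    [0,0,0],
    [0,0,0],
  ],
  grip=[0,0,0],
)

```text
t: 17.55
tool_pos: [0.5986, 0.23, 0.0648]
tool_rot: [0.372, 0.0, 0.928, 0.003]
contact_force: [-2.0, -1.1, 5.4]
finger_gap: 0.0001
```

Request:
servo_tool(
  travel=[
    [1,0,1],
    [2,0,2],
    [2,0,2],
  ],
  rot=[
    [0,0,0],
    [0,0,0],
    [0,0,0],
  ],
  grip=[0,0,0],
)

```text
t: 17.85
tool_pos: [0.5998, 0.2305, 0.064]
tool_rot: [0.374, -0.0, 0.928, 0.004]
contact_force: [-3.5, -2.2, 11.8]
finger_gap: 0.0003
```

```bash
python3 hood.py 0 0 -2;python3 -c "
from bench import monitor;print(monitor.sense()['joint_pos'])"
```

```text
t 17.85 TCP hood mm [41.3  7.  64. ] tip [22.3  2.9 84.2] F [-3.5 -2.2 11.8] pos [0.5998 0.2305 0.064 ]
z in hood [ 0.678  0.146 -0.721] x [-0.706 -0.143 -0.693]
tool shift [ 1.4 -0.   1.4]
[ 0.36857593 -0.11386675  2.18173315 -0.64471713  0.4172146  -0.69516257]
```

Request:
servo_tool(
  travel=[
    [1,0,1],
    [2,0,2],
    [3,0,3],
  ],
  rot=[
    [0,0,0],
    [0,0,0],
    [0,0,0],
  ],
  grip=[0,0,0],
)

```text
t: 18.15
tool_pos: [0.6002, 0.2309, 0.0606]
tool_rot: [0.374, -0.0, 0.927, 0.004]
contact_force: [-7.6, -1.1, 13.0]
finger_gap: 0.0
```

Request:
servo_tool(
  travel=[
    [1,0,1],
    [2,0,2],
    [3,0,3],
  ],
  rot=[
    [0,0,0],
    [0,0,0],
    [0,0,0],
  ],
  grip=[0,0,0],
)

```text
t: 18.45
tool_pos: [0.5999, 0.2311, 0.0563]
tool_rot: [0.374, -0.0, 0.927, 0.004]
contact_force: [-7.6, -0.6, 13.6]
finger_gap: -0.0002
```

```bash
python3 hood.py 0 0 -2;python3 -c "
from bench import monitor;print(monitor.sense()['joint_pos'])"
```

```text
t 18.45 TCP hood mm [41.2  7.6 56.3] tip [22.3  3.5 76.4] F [-7.6 -0.6 13.6] pos [0.5999 0.2311 0.0563]
z in hood [ 0.678  0.148 -0.72 ] x [-0.706 -0.142 -0.694]
tool shift [ 1.4 -0.   1.4]
[ 0.36927686 -0.09777082  2.18357371 -0.67134322  0.40183471 -0.66550344]
```

Request:
servo_tool(
  travel=[
    [1,0,1],
    [2,0,2],
    [3,0,3],
    [4,0,4],
  ],
  rot=[
    [0,0,0],
    [0,0,0],
    [0,0,0],
    [0,0,0],
  ],
  grip=[0,0,0,0],
)

```text
t: 18.85
tool_pos: [0.5993, 0.2313, 0.0499]
tool_rot: [0.374, -0.0, 0.928, 0.004]
contact_force: [-8.9, 0.5, 13.3]
finger_gap: -0.0001
```

Request:
servo_tool(
  travel=[
    [1,0,1],
    [2,0,2],
    [3,0,3],
  ],
  rot=[
    [0,0,0],
    [0,0,0],
    [0,0,0],
  ],
  grip=[0,0,0],
)

```text
t: 19.15
tool_pos: [0.5987, 0.2313, 0.0447]
tool_rot: [0.373, -0.0, 0.928, 0.004]
contact_force: [-2.7, 2.5, 6.1]
finger_gap: -0.0001
```

```bash
python3 hood.py 0 0 -2;python3 -c "
from bench import monitor;print(monitor.sense()['joint_pos'])"
```

```text
t 19.15 TCP hood mm [40.   7.5 44.7] tip [21.   3.4 64.9] F [-2.7  2.5  6.1] pos [0.5987 0.2313 0.0447]
z in hood [ 0.677  0.148 -0.721] x [-0.707 -0.143 -0.693]
tool shift [ 1.4 -0.   1.4]
[ 0.3700066  -0.07666554  2.187174   -0.7046819   0.38417129 -0.62818821]
```

Force is dropping (over centre). Feel for the stop gently.

Request:
servo_tool(
  travel=[
    [0.7,0,0.7],
    [1.4,0,1.4],
    [1.4,0,1.4],
  ],
  rot=[
    [0,0,0],
    [0,0,0],
    [0,0,0],
  ],
  grip=[0,0,0],
)

```text
t: 19.45
tool_pos: [0.5961, 0.2291, 0.0388]
tool_rot: [0.37, 0.0, 0.929, 0.002]
contact_force: [-0.1, 0.5, 1.0]
finger_gap: 0.0001
```

Request:
servo_tool(
  travel=[
    [0.7,0,0.7],
    [1.4,0,1.4],
    [1.4,0,1.4],
  ],
  rot=[
    [0,0,0],
    [0,0,0],
    [0,0,0],
  ],
  grip=[0,0,0],
)

```text
t: 19.75
tool_pos: [0.5972, 0.2294, 0.0386]
tool_rot: [0.371, 0.0, 0.929, 0.002]
contact_force: [-5.0, -1.1, 8.2]
finger_gap: -0.0
```

Request:
servo_tool(
  travel=[
    [1,0,1],
    [2,0,2],
    [2.5,0,2.5],
    [2.5,0,2.5],
  ],
  rot=[
    [0,0,0],
    [0,0,0],
    [0,0,0],
    [0,0,0],
  ],
  grip=[0,0,0,0],
)

```text
t: 20.15
tool_pos: [0.599, 0.2301, 0.0384]
tool_rot: [0.373, 0.0, 0.928, 0.003]
contact_force: [-13.0, -4.8, 21.0]
finger_gap: 0.0003
```

```bash
python3 hood.py; python3 - <<'E'
from bench import snapshot
import cv2
a=snapshot("side")
cv2.imwrite("pics/s1.png",cv2.resize(a["img"][270:380,340:480],(700,550),interpolation=2))
E
```

```text
t 20.15 TCP hood mm [40.5  6.4 38.4] tip [21.6  2.3 58.6] F [-13.   -4.8  21. ] pos [0.599  0.2301 0.0384]
z in hood [ 0.678  0.144 -0.721] x [-0.707 -0.143 -0.693]
```

View pics/s1.png

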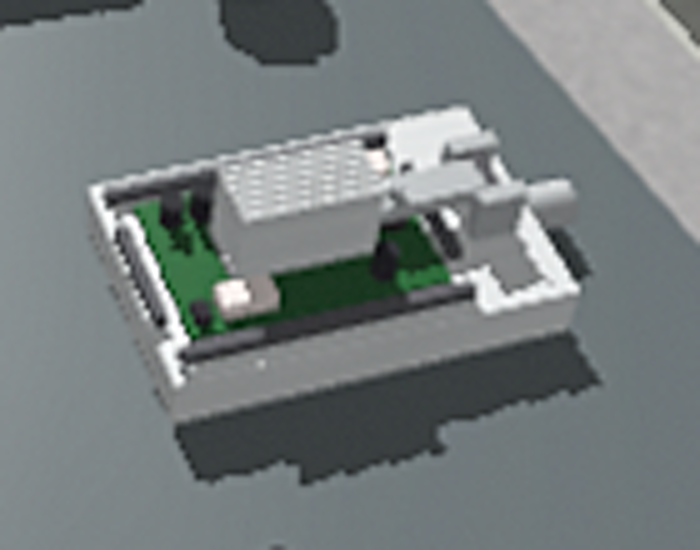

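Request:
servo_tool(
  travel=[
    [-3,0,-3],
    [-8,0,-8],
    [-14,0,-14],
    [-20,0,-20],
    [-20,0,-20],
  ],
  rot=[
    [0,0,0],
    [0,0,0],
    [0,0,0],
    [0,0,0],
    [0,0,0],
  ],
  grip=[0,0,0,0,0],
)

```text
t: 20.7
tool_pos: [0.5979, 0.2296, 0.0638]
tool_rot: [0.371, 0.0, 0.928, 0.003]
contact_force: [0.7, 0.9, -0.1]
finger_gap: -0.0001
```

```bash
python3 hood.py -80 0 0
```

```text
t 20.7 TCP hood mm [39.6  5.7 63.8] tip [20.7  1.7 84.1] F [ 0.7  0.9 -0.1] pos [0.5979 0.2296 0.0638]
z in hood [ 0.675  0.144 -0.724] x [-0.71  -0.143 -0.69 ]
tool shift [ 56.8  16.2 -54. ]
```

Request:
servo_tool(
  travel=[
    [14,4,-13],
    [28,8,-27],
    [42,12,-40],
    [57,16,-54],
    [57,16,-54],
  ],
  rot=[
    [0,0,0],
    [0,0,0],
    [0,0,0],
    [0,0,0],
    [0,0,0],
  ],
  grip=[0,0,0,0,0],
)

```text
t: 21.2
tool_pos: [0.5164, 0.2453, 0.0607]
tool_rot: [0.37, -0.001, 0.929, 0.002]
contact_force: [0.7, 0.2, -0.7]
finger_gap: -0.0
```

Request:
servo_tool(
  travel=[
    [0,0,-30],
    [0,0,-60],
    [0,0,-80],
    [0,0,-80],
  ],
  rot=[
    [0,0,0],
    [0,0,0],
    [0,0,0],
    [0,0,0],
  ],
  grip=[0,0,0,0],
)

```text
t: 21.6
tool_pos: [0.4645, 0.246, 0.1235]
tool_rot: [0.373, 0.0, 0.928, 0.004]
contact_force: [0.0, 0.1, -0.9]
finger_gap: 0.0005
```

```bash
python3 hood.py; python3 - <<'E'
from bench import snapshot
import cv2
a=snapshot("side");b=snapshot("top")
cv2.imwrite("pics/s2.png",cv2.resize(a["img"][270:380,340:480],(700,550),interpolation=2))
cv2.imwrite("pics/s3.png",b["img"]);cv2.imwrite("pics/s4.png",a["img"])
E
```

```text
t 21.6 TCP hood mm [-94.4  -5.2 123.5] tip [-113.3   -9.3  143.7] F [ 0.   0.1 -0.9] pos [0.4645 0.246  0.1235]
z in hood [ 0.676  0.147 -0.722] x [-0.708 -0.142 -0.692]
```

View pics/s2.png

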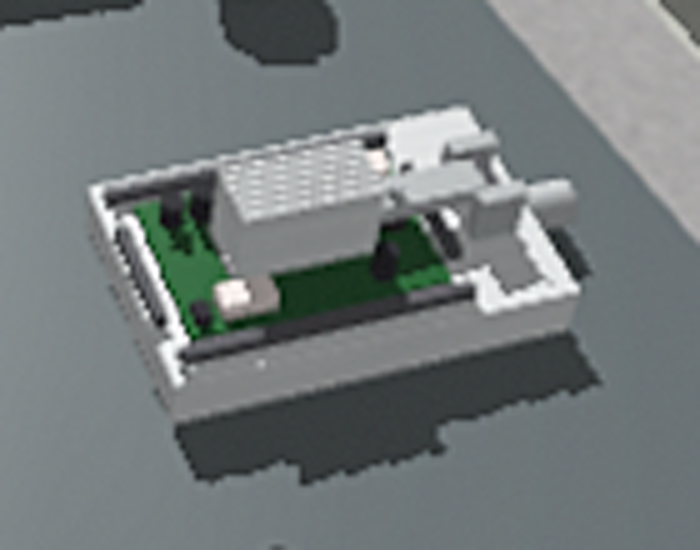

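View pics/s3.png

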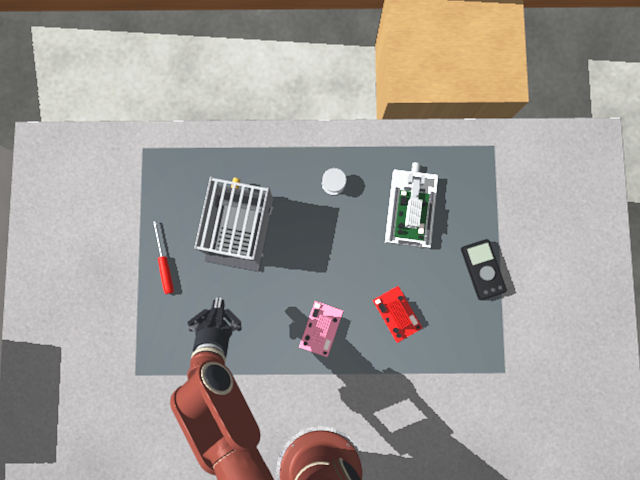

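View pics/s4.png

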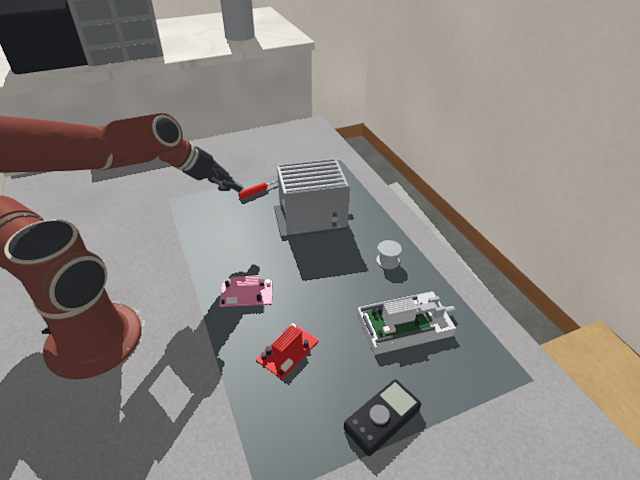

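```bash
python3 - <<'E'
from bench import snapshot,nets
from ov import *
b=snapshot("top");p=[.6676,-.2479,-.132]
print([(atz(b,d["pixel"],.0565),d["p"]) for d in nets.place_of("board_center",b)])
S=rect(p,-.035,.035,-.015,.015,.079,(0,0,255))+rect(p,-.065,.065,-.04,.04,.034,(255,0,255))
overlay(b,S,(375,150,455,260),7,"pics/s5.png")
E
```

```text
[(array([ 0.40563692, -0.19725406,  0.0565    ]), 0.95), (array([ 0.66815439, -0.25456447,  0.0565    ]), 0.77), (array([ 0.37510281, -0.00730734,  0.0565    ]), 0.7)]
```

View pics/s5.png

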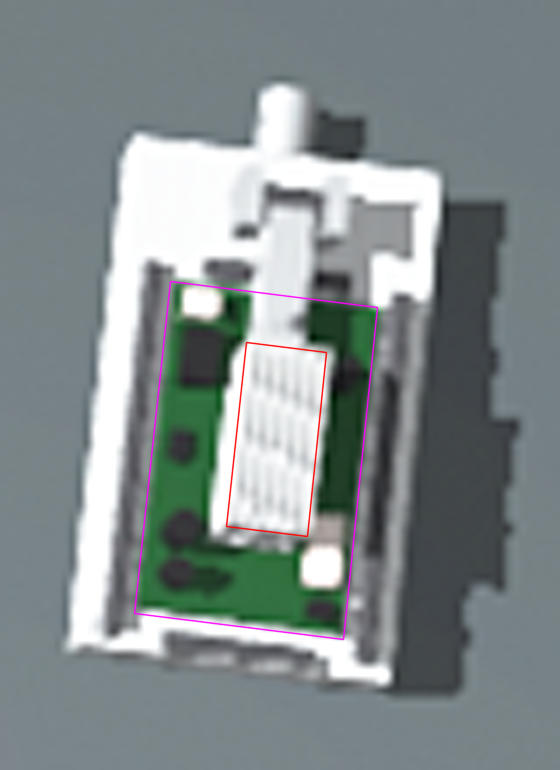

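The outline matches the board in the pocket, so I'm handing the job in.

```bash
python3 -c "
from bench import order;print(order.close_job())"
```

```text
the job is handed in; nothing more can be done
None
```

The board is in the pocket and released, the pedal is down on its stop, and the clamp foot is down on the board. The job was handed in a little after t = 21.6 s, with no verdict reported.

**Checks that agreed**
- **Board:** after the clamp came down, the board outline drawn at the bed centre (x 0.668, y -0.248) matches the board in the top picture to within a few millimetres, inside the rims.
- **Pedal:** the force held at about 13–15 N, dropped as the pedal went over centre, then the pedal stopped moving. The highest reading was about 25 N, at the stop. After I drew the tool out, the arm and foot stayed down and the board had not moved.
- **Other things:** the reel, multimeter and screwdriver look unmoved in the pictures. The tool was clear of everything, with contact force near zero.

**Checks that failed or disagreed**
- **First grasp:** it closed above the heat sink. The real fingertips sit about 28 mm short of the reported TCP, measured in the side camera. I corrected for this from then on.
- **First pedal approach:** joint 4 read -1.0245 against its stated limit of -1.02. I lifted off, turned the tool heading by 0.2 rad and tilted it less, then pressed again. If the limit is taken strictly, this could count as passing a joint range.
- **Network position of the board at the end:** its report was about 7 mm off in y from the overlay, and I trusted the overlay. The sink also looked slightly to the left of its predicted outline, by about 2 mm at most.
- **Foot force:** I could not measure it directly. I only saw the clamp arm down.

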